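# Load the slide tray under the scanner bridge

## Robot

A 6-joint arm with a two-finger parallel gripper is mounted at the origin on the work surface. World frame = base frame: x ahead of the robot, y to its left, z up, the work surface at z = 0. Lengths are in mm, angles in rad, forces in N, time in s.
With the tool pointing down it reaches from about 350 to 775 mm from the base axis. Payload 7.3 kg.
Tool frame: the origin (TCP) lies midway between the tips of the shut fingers; the grasp point (between the pads) lies 19 mm behind it (bot.hold_point_z is the distance from the TCP to the grasp point, in mm); z points along the fingers, y is the direction in which the jaws open and shut (so a half turn about z gives the same grasp; the last joint's range is limited). The gripper opens to 92 mm and grips with 3 to 60 N. Pads are 19 mm wide; open, the fingers measure 130 mm over their backs; the gripper's body (75 mm by 190 mm) begins 47 mm behind the grasp point.
Start: joints at [-1.274, 0.342, 1.524, -0, 1.275, -0.146], TCP at [224.971, -474.376, 226.741] pointing down, gripper open.
Joint ranges: [-2.53, 2.53], [-0.77, 2.02], [0.04, 2.7], [-1, 4.14], [0.28, 2.66], [-3.11, 3.11]. Speed limits (rad/s): [2.57, 2.57, 3.14, 3.14, 3.14, 3.14].

## Interface

Orientations are given as [roll, pitch, yaw] about the fixed x, y, z axes, in that order (R = Rz(yaw) Ry(pitch) Rx(roll)).
In Python, from plant import bot gives the robot as it stands.
- The arm moves only by the tool servo_tool, never from a script. Its argument "series" is a list of rows, each a list of 5 numbers: the opening, from 0 (shut) to 1 (fully open), then the shift along the tool's x, y, z each as a share of 50 mm, from -1 to 1, then the turn about the tool's z as a share of 90 degrees, from -1 to 1. In form: [[gripper, tx, ty, tz, spin], ...]. A call has 1 to 20 rows; each row shifts and turns the commanded pose from where the row before left it, along the tool's axes as they then stand; what a row does not reach is not made up. A row lasts 1/8 s, in which the tool goes at most 62.5 mm and 10.7 degrees, less where a joint would pass 70% of its speed; a pose out of reach is approached as far as the arm can. A call with a number of a shift or a turn outside -1 to 1 is refused whole. A call with a gripper value outside its range is refused whole. The fingers move at their own pace and stop on an object; the grip force is fixed at half the most. Time passes only in rows, so rows that do not move let the fingers close. It gives the time, the measured TCP pose, the force and the opening at its end, in the units of the state.
- bot.get_obs(): the state, without advancing time (a new reading comes with each control period).
- bot.capture(name): name is "scene" or "top" or "wrist"; returns the picture (400x640x3 uint8, red, green, blue); there is no depth.
- bot.camera_model(name): a dict with "mtx" (3x3 intrinsics, pixels), "world_from_camera" (4x4, takes a point from camera to world coordinates). Camera axes: x right, y up, looking along -z (the intrinsics and any distortion apply to the point x, -y, -z); pixel columns grow to the right and rows downward; lengths in mm; the calibration is good to about 2 mm. The wrist camera is an equidistant fisheye: a pixel r from the principal point sees the ray r / f radians off the axis. A picture is of the moment at which its call begins: read the wrist's pose just before it. camera_model takes no time and is no camera call; for the wrist camera it gives the pose at the moment of the call.
- bot.close_job(): hands the job in, once; it reports no verdict.
Trained networks look in the newest picture that a camera, given by its name, has taken for a name from the list of things; names that differ only in an ending like _2 or _b are one class to them, and where a whole thing is asked for, a point or a joint stands for the part that bears it (a point fixed in the world has none). Each returns a list of dicts, best first, with "p" (0 to 1); they miss things now and then, are a little off and sometimes report something else, mostly with a low value. They report only what shows in the picture. A call takes as long as a camera call. They do not tell look-alikes from the thing itself.
- bot.outline_of(camera, label): "mask" (400x640 bool, what is visible of it).
- bot.pinpoint(camera, label): "point" ([x, y, z] in mm, in the coordinates of the camera as it stood for that picture, good to about 4 mm: a listed point, or the origin of a listed thing).
The state is a dict: "time": time; "joint_positions": joint angles; "dq": joint speeds; "tau": joint torques, N m; "tool_pos": TCP position; "tcp_rot": TCP orientation; "contact_force": force on the tool from outside, world axes, zero at the start; "moment": the same for the moment, N m; "grip_width": finger opening in mm.
Only numpy, scipy, OpenCV 4.12 (cv2) and the standard library are available. Lean on these libraries where they do the work, as an engineer would, in place of code of your own. Each camera call takes 0.05 s, during which the arm holds its last target.

## Task

Push the blue slide tray along the scanner bed and under the low ivory bridge until its leading edge rests squarely against the red stop on the far side, then press the green start button once the tray is home and let go of it. Only push and press with the fingers: keep the tray flat on the bed, never lift or tip it, and leave the jar, the amber bottle and the tip box alone.

Things in the scene. Friction and masses are not known exactly. Their poses are not given: they have to be found in the camera images.
- tray: Loose blue slide tray lying flat on the scanner bed: a plate 90 (x) x 150 (y) x 12 mm (z), about 0.25 kg, four glass slides flush in its top. Origin: centre of its underside. Its +y end is the leading edge that goes under the bridge first. It starts in front of the bridge, up to 30 mm off the lane's middle and turned up to 0.22 rad.
- scanner: Fixed ivory slide scanner. Origin on the work surface (z = 0); x across the lane, +y the direction in which the tray is pushed. Its bed is 12 mm thick, x from -100 to 100 mm, y from -260 to 150 mm, its top smooth and level, two blue lines marking the lane.
- bridge (a point): Centre of the underside of the low ivory bridge over the bed, 15.5 mm above the bed; axes as the scanner's. The bridge is 60 mm deep along y; inner faces of its two feet at x = -50 and 50 mm (100 mm opening), outer faces at -84 and 84 mm; its beam's top is 27.5 mm, its black lens ring's top 37.5 mm above this point.
- stop (a point): Middle of the foot of the red stop bar's near face, at bed height, 75 mm beyond home along y; axes as the scanner's. The bar is 120 mm wide along x and 14 mm tall.
- home (a point): Point on the top of the bed in the middle of the lane, straight under the bridge's middle; axes as the scanner's. With the tray fully home its origin lies here and its axes match: its leading edge is against the stop and 45 mm of its trailing end still sticks out in front of the bridge.
- start_top (a point): Centre of the top face of the green start button (round, 32 mm across), which is pressed straight down; its small grey housing is fixed to the work surface beyond the stop end of the scanner, to one side or the other of the lane's line.
- start (a joint): Travel of the start button in m: 0 = up, 0.006 = fully down; spring return, about 5 N fully down; it counts as pressed beyond 0.004.
- jar: Loose specimen jar with an orange cap, 52 mm across and 62 mm tall, on the work surface beside the start button. Origin: centre of its underside. Leave alone.
- oil: Loose small amber bottle with a black cap, 32 mm across and 75 mm tall, on the work surface on the +x side of the scanner. Origin: centre of its underside. Leave alone.
- tipbox: Loose blue box with a clear lid, 62 x 92 x 55 mm, on the work surface on the +x side of the scanner. Origin: centre of its underside. Leave alone.
Not all that is in view belongs to the job. Of the things that look like the tray, the largest one is meant. Of the things that look like the part that bears start_top, the smaller one is meant.

How it is judged:
By the outcome, as a careful person would: the job done as asked, in the order asked, and still so for the second after the job is handed in, with the robot touching nothing.
It also fails if it takes over 72 s, if anything falls off the work surface, if the arm or the gripper's body presses on something with over 40 N, if the wrist force passes 120 N, or if a joint passes its speed limit or range.

## Working session

There is one attempt and no reset: what is moved stays moved. The work goes in short steps, Python scripts to look and compute and a tool call to move; the robot and the scene stay as the last step left them, time stands still between calls to the robot, and variables do not carry over. Pictures are saved under pics/ and viewed, and the job is handed in when it is done.

Besides the shell and the picture viewer there is one more tool, called after "Call:" as a command line: name --pt "numbers of a row" for each row, then --argument value for the rest. servo_tool: Moves the arm, as the interface text tells. Shift numbers are shares of 50 mm and turn numbers shares of 90 degrees, none past 1 either way. Its arguments: {"type":"object","properties":{"series":{"type":"array"}},"required":["series"]}

```bash
mkdir -p pics; ls; python3 - <<'E'
from plant import bot
import cv2
for c in ("scene","top"):
    im=bot.capture(c); cv2.imwrite(f"pics/{c}0.png",im[:,:,::-1])
    m=bot.camera_model(c); print(c,m)
    import numpy as np
    T=np.array(m["world_from_camera"])
    for l in ("tray","scanner","bridge","stop","home","start_top","jar","oil","tipbox"):
        for d in bot.pinpoint(c,l)[:3]:
            print(c,l,round(d["p"],2),(T@np.r_[d["point"],1])[:3].round(1))
o=bot.get_obs();print(o)
E
```

```text
pics
scene {'mtx': array([[425.12771846,   0.        , 321.30472244],
       [  0.        , 425.12771846, 198.044823  ],
       [  0.        ,   0.        ,   1.        ]]), 'world_from_camera': array([[ 5.04188264e-01, -6.97428729e-01,  5.09300856e-01,
         1.04688077e+03],
       [ 8.63587419e-01,  4.04912596e-01, -3.00437281e-01,
        -3.57728575e+02],
       [ 3.31125900e-03,  5.91302763e-01,  8.06442855e-01,
         8.39545918e+02],
       [ 0.00000000e+00,  0.00000000e+00,  0.00000000e+00,
         1.00000000e+00]])}
scene tray 0.66 [ 549.6 -417.5    1.8]
scene tray 0.56 [ 326.5 -156.     4.4]
scene scanner 0.87 [531.6 -32.2  -1.8]
scene bridge 0.6 [534.7  27.5  30.7]
scene stop 0.86 [539.4 108.7   8. ]
scene home 0.85 [535.1  30.3  17.8]
scene start_top 0.7 [702.4 227.5  33.9]
scene start_top 0.53 [608.5 207.   25. ]
scene start_top 0.47 [535.1  33.4  15.8]
scene jar 0.83 [467.8 201.3   4. ]
scene oil 0.78 [ 7.008e+02 -1.190e+02  7.000e-01]
scene tipbox 0.65 [ 6.865e+02 -2.622e+02  6.000e-01]
top {'mtx': array([[474.60117741,   0.        , 318.40563766],
       [  0.  
[... 858 characters left out ...]
box 0.95 [ 688.5 -261.7   -0.8]
{'time': 1.0, 'joint_positions': array([-1.27397227e+00,  3.41988277e-01,  1.52408942e+00,  3.21454857e-05,
        1.27541900e+00, -1.45997606e-01]), 'dq': array([-0.00148185,  0.00154526,  0.00116812,  0.00045258,  0.00026096,
        0.00031247]), 'tau': array([ 9.73358328e-04, -4.31136847e+01, -2.44485927e+01,  7.16100424e-02,
        4.82567993e-02, -3.66123379e-05]), 'tool_pos': array([ 224.99348745, -474.36609342,  226.75029467]), 'tcp_rot': array([ 3.14149325e+00, -1.64675934e-05,  4.42812310e-01]), 'contact_force': array([-0.05057817,  0.08534274, -0.98586785]), 'moment': array([-0.00411368, -0.01817019, -0.05733312]), 'grip_width': 91.77143578166742}
```

View pics/scene0.png

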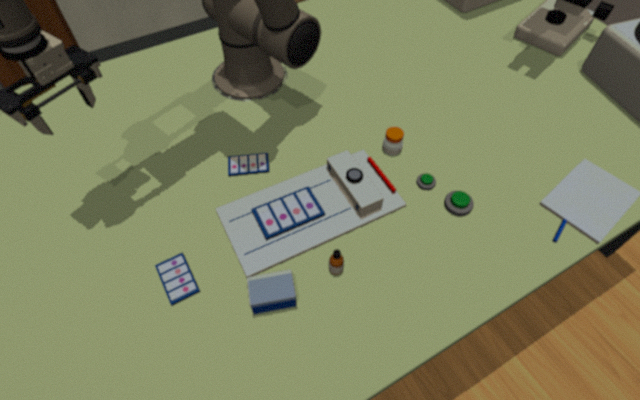

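View pics/top0.png

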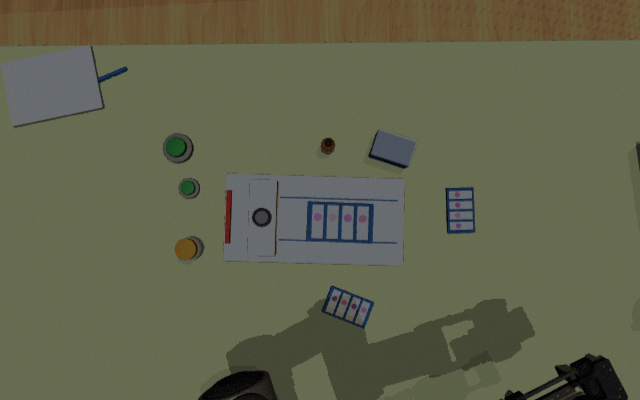

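The scene view shows the tray on the bed at about (288,212) and the small button at (426,181). In the top view the tray is at (340,222), the bridge at (262,217), the stop at x≈228, and the small button at (189,188). The look-alikes are off the bed, and there is a larger button at (178,148). Next I'll measure these precisely.

```bash
cat > h.py <<'E'
import numpy as np, cv2
from plant import bot
def bp(cam,px,z,m=None):
    m=m or bot.camera_model(cam); K=np.array(m["mtx"]);T=np.array(m["world_from_camera"])
    px=np.atleast_2d(np.float64(px)); n=np.c_[(px-K[:2,2])/[K[0,0],K[1,1]]]
    d=np.c_[n[:,0],-n[:,1],-np.ones(len(n))]@T[:3,:3].T; o=T[:3,3]
    return o+d*((z-o[2])/d[:,2])[:,None]
def rect(P):  # world xy points -> centre,len,wid, yaw of long axis vs +y
    (c,s,a)=cv2.minAreaRect(np.float32(P)); 
    b=cv2.boxPoints((c,s,a)); e=[b[1]-b[0],b[2]-b[1]]; e=max(e,key=np.linalg.norm)
    if e[1]<0:e=-e
    return np.round(c,1),np.round(sorted(s),1),round(float(np.arctan2(-e[0],e[1])),4)
E
python3 - <<'E'
from h import *
im=bot.capture("top"); hsv=cv2.cvtColor(im,cv2.COLOR_RGB2HSV)
for l,z in (("tray",24),("scanner",12),("stop",26),("start_top",20)):
    for d in bot.outline_of("top",l)[:4]:
        ys,xs=np.nonzero(d["mask"]); 
        c=max(cv2.findContours(d["mask"].astype(np.uint8),0,2)[0],key=cv2.contourArea)
        W=bp("top",c[:,0,:],z)
        print(l,round(d["p"],2),xs.min(),xs.max(),ys.min(),ys.max(),rect(W[:,:2]))
# enlarge
cv2.imwrite("pics/topz.png",cv2.resize(im[160:280,170:420],None,fx=3.2,fy=3.2,interpolation=cv2.INTER_CUBIC)[:,:,::-1])
# scene cam
im=bot.capture("scene")
cv2.imwrite("pics/scz.png",cv2.resize(im[120:280,210:480],None,fx=2.9,fy=2.9,interpolation=cv2.INTER_CUBIC)[:,:,::-1])
for l,z in (("tray",24),("scanner",12)):
    for d in bot.outline_of("scene",l)[:3]:
        c=max(cv2.findContours(d["mask"].astype(np.uint8),0,2)[0],key=cv2.contourArea)
        print("scene",l,round(d["p"],2),rect(bp("scene",c[:,0,:],z)[:,:2]))
E
```

```text
tray 0.82 322 372 287 327 (array([ 334.4, -152.9]), array([ 64.4, 103.5]), -0.4052)
tray 0.71 446 474 188 232 (array([ 548.2, -414.1]), array([ 63.8, 100. ]), 1.5565)
tray 0.62 306 373 201 243 (array([ 524.4, -139.9]), array([ 93., 152.]), -0.0575)
tray 0.46 182 194 182 194 (array([607. , 200.9]), array([27. , 27.3]), 1.5684)
scanner 0.94 223 405 173 265 (array([532.8, -83.4]), array([201.9, 411. ]), -0.0485)
stop 0.7 223 404 172 265 (array([532.7, -82.4]), array([204.5, 404.9]), -0.0394)
start_top 0.58 181 195 181 194 (array([606.7, 201.3]), array([28.7, 30.6]), -0.7905)
start_top 0.53 166 186 137 156 (array([702.4, 228.9]), array([43.2, 43.8]), -0.7975)
scene tray 0.87 (array([ 348.7, -158.7]), array([ 73.4, 104.4]), -0.3995)
scene tray 0.83 (array([ 559.6, -419.7]), array([ 64.7, 111.1]), -1.5668)
scene tray 0.68 (array([ 526.5, -140.9]), array([ 97.9, 151.7]), -0.0514)
scene scanner 0.74 (array([529.4, -81.3]), array([220.9, 415.7]), -0.0375)
```

```bash
ls pics
```

```text
scene0.png
scz.png
top0.png
topz.png
```

View pics/topz.png

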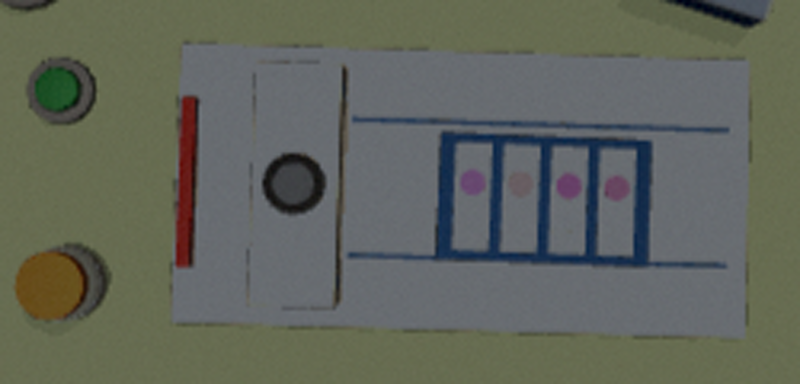

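View pics/scz.png

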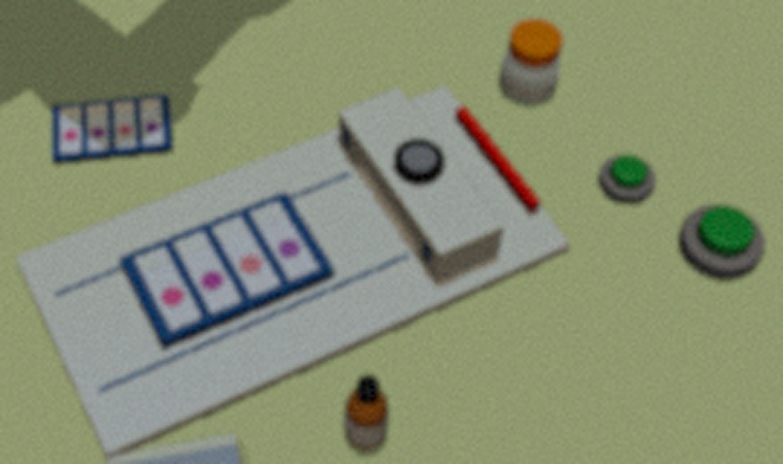

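```bash
cat > m.py <<'E'
from h import *
import sys
def measure(tag,verbose=True):
    im=bot.capture("top").astype(np.float32); S=8
    f=lambda z,pts: bp("top",pts,z)
    g=im[:,:,0] # red channel: bed bright, tray blue dark
    from scipy.ndimage import map_coordinates as mc
    def edge(p0,p1,nrm,L=8,n=40,ch=0,dark=False,z=12):
        # points across segment p0->p1; find max gradient along nrm
        out=[]
        for t in np.linspace(0.05,.95,n):
            p=np.array(p0)*(1-t)+np.array(p1)*t; s=np.arange(-L,L+.01,.25)
            q=p+np.outer(s,nrm); v=mc(im[:,:,ch],[q[:,1],q[:,0]],order=1)
            gr=cv2.GaussianBlur(v[None],(0,0),2.5)[0]
            if dark: k=np.argmin(gr)
            else: k=np.argmax(np.abs(np.gradient(gr))[4:-4])+4
            out.append(q[k])
        W=bp("top",out,z)[:,:2]
        vx,vy,x,y=cv2.fitLine(np.float32(W),cv2.DIST_HUBER,0,.01,.01).ravel()
        if vy<0: vx,vy=-vx,-vy
        return np.array([x,y]),np.array([vx,vy])
    return im,edge
E
python3 - <<'E'
from m import *
im,edge=measure("a")
def show(n,e): print(n,e[0].round(1),"yaw",round(float(np.arctan2(-e[1][0],e[1][1])),4), "x at y=-140: %.1f  y=-60: %.1f"%tuple(e[0][0]+e[1][0]/e[1][1]*(yy-e[0][1]) for yy in(-140,-60)) if abs(e[1][1])>.5 else "y at x=530 %.1f"%(e[0][1]+e[1][1]/e[1][0]*(530-e[0][0])))
show("line+x",edge((282,198),(396,200),(0,1),5,dark=True))
show("line-x",edge((282,240),(396,243),(0,1),5,dark=True))
show("bed+x",edge((230,174),(400,178.5),(0,1),5))
show("bed-x",edge((228,261),(400,265),(0,1),5))
show("bed end near",edge((404,182),(403,262),(1,0),5))
show("bed end far",edge((227,178),(224,258),(1,0),5))
show("tray+x",edge((312,201.5),(370,204.5),(0,1),4,z=24))
show("tray-x",edge((310,241),(370,242.5),(0,1),4,z=24))
show("tray trail",edge((373.5,206),(372.5,240),(1,0),4,z=24))
show("tray lead",edge((308,203),(306.5,238),(1,0),4,z=24))
E
```

```text
line+x [ 567.6 -146.6] yaw -0.0541 x at y=-140: 568.0  y=-60: 572.3
line-x [ 483.1 -150.2] yaw -0.0516 x at y=-140: 483.6  y=-60: 487.8
bed+x [ 629.8 -103.9] yaw -0.044 x at y=-140: 628.2  y=-60: 631.7
bed-x [433.5 -90.1] yaw -0.0477 x at y=-140: 431.1  y=-60: 434.9
bed end near [ 522.4 -285.7] yaw 1.5235 y at x=530 -286.0
bed end far [541.7 110.8] yaw 1.5186 y at x=530 111.4
tray+x [ 570.2 -139.8] yaw -0.0472 x at y=-140: 570.2  y=-60: 574.0
tray-x [ 483.6 -144.6] yaw 0.0131 x at y=-140: 483.5  y=-60: 482.4
tray trail [ 528.4 -215.1] yaw 1.5091 y at x=530 -215.2
tray lead [537.8 -65.5] yaw 1.5202 y at x=530 -65.1
```

```bash
python3 - <<'E'
from m import *
import cv2
im,edge=measure("a")
for i in range(5): im+=bot.capture("top")
im/=6
for a in (284,290,296,380,386,392):
    col=im[185:260,a-2:a+3,0].mean(1); w=np.clip(np.median(col)-col-6,0,None)
    r=np.arange(185,260); 
    res=[]
    for lo,hi in ((190,208),(232,250)):
        k=(r>=lo)&(r<hi); res.append((r[k]*w[k]).sum()/w[k].sum())
    W=bp("top",[[a,res[0]],[a,res[1]]],12)
    print(a,np.round(res,2),W[:,:2].round(1).tolist(),"mid",W.mean(0)[:2].round(1), "gap",round(W[0,0]-W[1,0],1))
print(im[194:208,340,:].round(0).astype(int).tolist()); print(im[236:252,340,:].astype(int).tolist())
z=cv2.resize(im[190:255,295:385],None,fx=8.5,fy=8.5,interpolation=cv2.INTER_CUBIC)
cv2.imwrite("pics/tz2.png",np.clip(z,0,255)[:,:,::-1].astype(np.uint8))
E
```

```text
284 [197.02 239.37] [[584.2, -14.6], [487.6, -13.4]] mid [535.9 -14. ] gap 96.6
290 [197.16 239.54] [[583.7, -28.3], [487.0, -27.1]] mid [535.4 -27.7] gap 96.7
296 [197.24 239.7 ] [[583.3, -42.0], [486.4, -40.7]] mid [534.9 -41.4] gap 96.9
380 [199.64 242.2 ] [[575.0, -234.4], [477.7, -232.2]] mid [ 526.3 -233.3] gap 97.3
386 [200.02 242.31] [[573.9, -248.1], [477.2, -245.9]] mid [ 525.6 -247. ] gap 96.7
392 [200.19 242.39] [[573.3, -261.9], [476.8, -259.7]] mid [ 525.1 -260.8] gap 96.5
[[104, 108, 113], [104, 108, 113], [104, 108, 112], [94, 100, 108], [55, 71, 90], [58, 70, 88], [104, 109, 112], [97, 101, 106], [67, 72, 82], [22, 47, 77], [20, 44, 74], [20, 44, 74], [19, 44, 74], [18, 44, 74]]
[[29, 51, 79], [28, 49, 78], [30, 50, 78], [21, 46, 77], [21, 45, 78], [35, 52, 77], [73, 79, 87], [103, 108, 111], [104, 108, 113], [104, 108, 113], [103, 108, 112], [104, 108, 113], [103, 107, 112], [104, 108, 112], [103, 108, 112], [103, 107, 112]]
```

View pics/tz2.png

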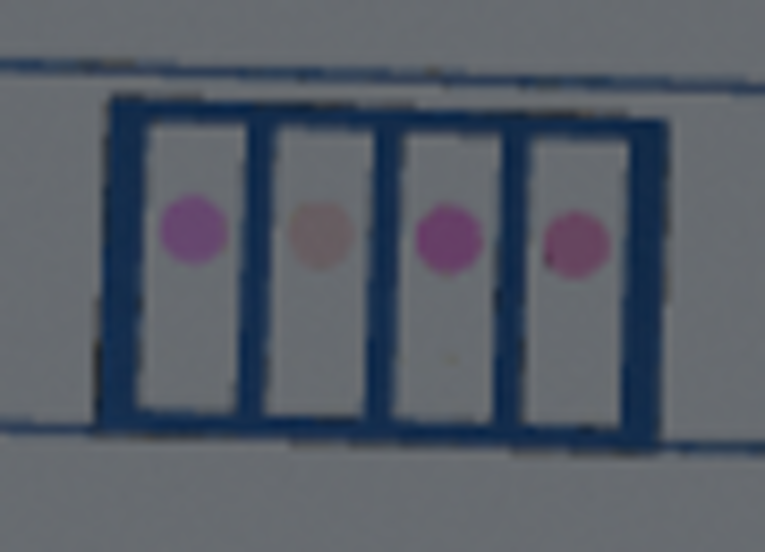

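```bash
cat >> h.py <<'E'
YS=-0.0447
def to(target,yaw=None):
    o=bot.get_obs(); p=np.array(o["tool_pos"]); y=o["tcp_rot"][2]
    if yaw is None: yaw=y
    d=np.array(target)-p; ex=np.array([np.cos(yaw),np.sin(yaw),0]); ey=np.array([np.sin(yaw),-np.cos(yaw),0])
    print("t",o["time"],"pos",p.round(2),"rot",np.round(o["tcp_rot"],4),"F",np.round(o["contact_force"],1),"w",round(o["grip_width"],1))
    print("after turn spin total",round((y-yaw)/(np.pi/2),4),"shift mm tool",(ex@d).round(1),(ey@d).round(1),round(-d[2],1),"units",np.round(np.array([ex@d,ey@d,-d[2]])/50,3))
E
python3 - <<'E'
from h import *
to([450,-140,100],YS)
print(bp("top",[[340,202.0],[340,241.8]],24).round(1))
E
```

```text
t 1.75 pos [ 224.97 -474.37  226.71] rot [3.1416 0.     0.4428] F [-0.6 -0.7  0.3] w 91.8
after turn spin total 0.3103 shift mm tool 209.9 -344.1 126.7 units [ 4.197 -6.882  2.534]
[[ 570.3 -141.8   24. ]
 [ 480.4 -140.2   24. ]]
```

Call:
servo_tool --pt "1 0 0 0 0.1035" --pt "1 0 0 0 0.1035" --pt "1 0 0 0 0.1033" --pt "1 0.525 -0.86 0.1 0" --pt "1 0.525 -0.86 0.1 0" --pt "1 0.525 -0.86 0.1 0" --pt "1 0.525 -0.86 0.1 0" --pt "1 0.525 -0.86 0.4 0" --pt "1 0.525 -0.86 0.5 0" --pt "1 0.525 -0.86 0.6 0" --pt "1 0.525 -0.86 0.6 0" --pt "1 0 0 0 0"

```text
time: 3.25
tool_pos: [450.1, -136.9, 99.8]
tcp_rot: [-3.14, 0.004, -0.04]
contact_force: [0.6, -0.3, 0.2]
grip_width: 91.9
```

```bash
python3 - <<'E'
from h import *
to([452,-141,17],YS)
E
```

```text
t 3.25 pos [ 450.06 -136.91   99.75] rot [-3.1396  0.0037 -0.0399] F [ 0.6 -0.3  0.2] w 91.9
after turn spin total 0.0031 shift mm tool 2.1 4.0 82.8 units [0.042 0.08  1.655]
```

Call:
servo_tool --pt "1 0 0 0.5 0" --pt "1 0 0 0.5 0" --pt "1 0 0 0.4 0" --pt "1 0 0 0.15 0" --pt "1 0 0 0.1 0" --pt "1 0 0 0 0" --pt "1 0 0 0 0"

```text
time: 4.12
tool_pos: [450.5, -140.4, 19.8]
tcp_rot: [3.141, -0.001, -0.045]
contact_force: [-1.0, -0.8, 0.2]
grip_width: 91.8
```

```bash
python3 - <<'E'
from h import *
to([476,-141,17],YS)
im=bot.capture("scene"); cv2.imwrite("pics/s1.png",cv2.resize(im[100:300,180:440],None,fx=3,fy=3)[:,:,::-1])
im=bot.capture("wrist"); cv2.imwrite("pics/w1.png",im[:,:,::-1])
E
```

```text
t 4.125 pos [ 450.49 -140.37   19.82] rot [ 3.141e+00 -1.100e-03 -4.470e-02] F [-1.  -0.8  0.2] w 91.8
after turn spin total 0.0 shift mm tool 25.5 -0.5 2.8 units [ 0.51  -0.01   0.056]
```

View pics/s1.png

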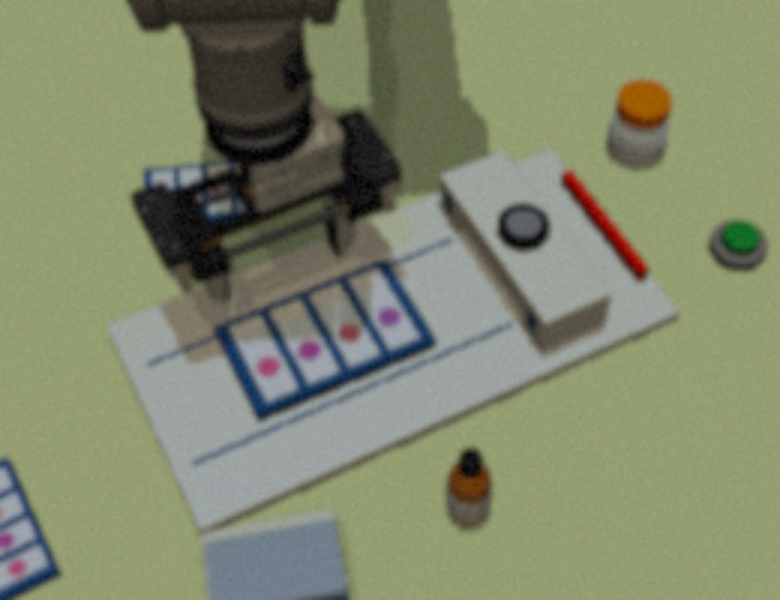

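View pics/w1.png

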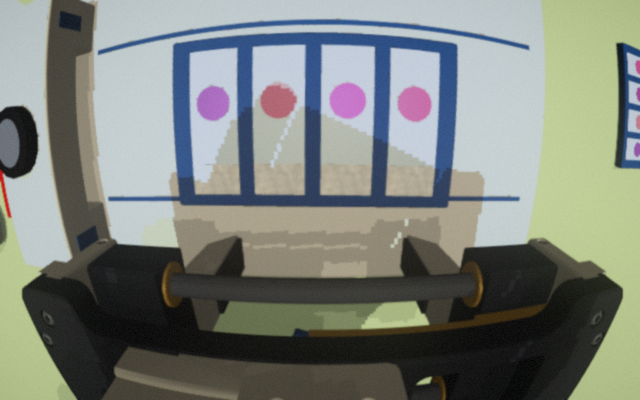

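The side view shows both fingers beside the tray's -x edge and clear of everything else. I'll push slowly in +x.

Call:
servo_tool --pt "1 0.12 0 0.05 0" --pt "1 0.12 0 0 0" --pt "1 0.06 0 0 0" --pt "1 0.04 0 0 0" --pt "1 0.03 0 0 0" --pt "1 0.03 0 0 0" --pt "1 0.03 0 0 0" --pt "1 0.02 0 0 0" --pt "1 0.02 0 0 0" --pt "1 0.02 0 0 0" --pt "1 0 0 0 0" --pt "1 0 0 0 0"

```text
time: 5.72
tool_pos: [474.8, -141.2, 16.8]
tcp_rot: [3.141, -0.0, -0.045]
contact_force: [-0.8, -0.8, 0.1]
grip_width: 91.8
```

```bash
python3 - <<'E'
from h import *
to([476,-141,17],YS)
im=bot.capture("wrist"); cv2.imwrite("pics/w2.png",im[:,:,::-1])
im=bot.capture("top"); cv2.imwrite("pics/t2.png",cv2.resize(im[170:270,220:410],None,fx=4.2,fy=4.2,interpolation=cv2.INTER_CUBIC)[:,:,::-1])
E
```

```text
t 5.725 pos [ 474.76 -141.23   16.78] rot [ 3.1414e+00 -4.0000e-04 -4.4600e-02] F [-0.8 -0.8  0.1] w 91.8
after turn spin total 0.0 shift mm tool 1.2 -0.3 -0.2 units [ 0.024 -0.006 -0.004]
```

View pics/w2.png

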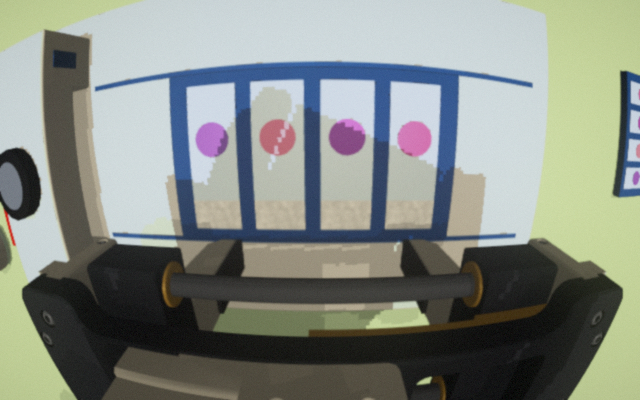

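View pics/t2.png

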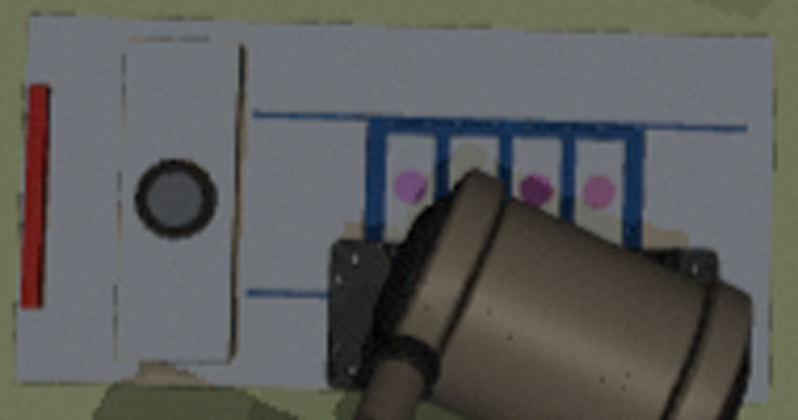

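```bash
cat >> h.py <<'E'
def wbp(px,z,m):
    K=np.array(m["mtx"]);T=np.array(m["world_from_camera"]); px=np.atleast_2d(np.float64(px))
    n=(px-K[:2,2])/[K[0,0],K[1,1]]; th=np.linalg.norm(n,axis=1); u=n/th[:,None]
    d=np.c_[u[:,0]*np.sin(th),-u[:,1]*np.sin(th),-np.cos(th)]@T[:3,:3].T; o=T[:3,3]
    return o+d*((z-o[2])/d[:,2])[:,None]
def lane(P): # lateral offset from lane middle, and y
    P=np.atleast_2d(P); return (P[:,0]-(535.4+0.0447*(P[:,1]+27.7)))
E
python3 - <<'E'
from h import *
m=bot.camera_model("wrist"); im=bot.capture("wrist"); print(m)
top=bot.capture("top")
print(top[192:206,320:360,0].mean(1).astype(int))
for r in (197,198): print(r,lane(bp("top",[[340,r]],24)))
f=lambda n,p,z: print(n,wbp(p,z,m)[:,:2].round(1).tolist(),lane(wbp(p,z,m)).round(1))
f("line+x",[[110,86],[525,83]],12); f("line-x",[[118,235],[510,236]],12)
f("tray+x",[[180,71],[310,66],[450,73]],24); f("tray-x",[[190,239],[310,241],[440,239]],24)
g=cv2.resize(im[40:260,80:540],None,fx=1.7,fy=1.7,interpolation=cv2.INTER_CUBIC); cv2.imwrite("pics/w2z.png",g[:,:,::-1])
for c in (180,310,450): print(c,im[55:95,c,0].tolist())
for c in (125,500): print(c,im[222:246,c,0].tolist())
E
```

```text
{'mtx': array([[309.70691629,   0.        , 321.96962367],
       [  0.        , 309.70691629, 201.81821049],
       [  0.        ,   0.        ,   1.        ]]), 'world_from_camera': array([[-4.49043663e-02,  9.56192074e-01,  2.89275499e-01,
         5.52717200e+02],
       [-9.98991093e-01, -4.31623831e-02, -1.24017876e-02,
        -1.44676328e+02],
       [ 6.27328952e-04, -2.89540542e-01,  9.57165545e-01,
         1.75126178e+02],
       [ 0.00000000e+00,  0.00000000e+00,  0.00000000e+00,
         1.00000000e+00]])}
[109 109 109 110 110 102  63  23  21  24  49  81  86  86]
197 [51.31123836]
198 [49.04038782]
line+x [[583.0, -16.7], [572.5, -267.8]] [47.1 47.8]
line-x [[486.2, -3.9], [474.4, -265.2]] [-50.2 -50.4]
tray+x [[580.3, -73.2], [575.0, -140.1], [572.1, -210.4]] [46.9 44.6 44.9]
tray-x [[488.4, -66.9], [485.5, -135.4], [482.3, -207.8]] [-45.3 -45.1 -45. ]
180 [205, 205, 206, 205, 207, 204, 205, 205, 206, 204, 205, 209, 206, 207, 201, 177, 118, 70, 55, 59, 56, 56, 60, 57, 58, 58, 55, 56, 60, 57, 58, 55, 57, 59, 60, 58, 53, 56, 56, 60]
310 [209, 206, 207, 207, 206, 196, 145, 83, 58, 57, 57, 53, 53, 55, 55, 56, 54, 58, 55, 57, 51, 55, 54, 52, 56, 56, 56, 54, 53, 51, 58, 56, 53, 55, 55, 55, 58, 55, 56, 55]
450 [205, 206, 205, 204, 208, 205, 206, 207, 205, 205, 205, 206, 204, 188, 129, 72, 52, 55, 49, 46, 52, 54, 49, 52, 58, 52, 52, 51, 55, 51, 50, 53, 53, 53, 57, 57, 54, 52, 53, 53]
125 [209, 207, 204, 208, 207, 206, 203, 205, 203, 199, 166, 111, 65, 51, 73, 135, 191, 203, 205, 206, 204, 188, 128, 61]
500 [207, 209, 207, 206, 205, 208, 205, 206, 207, 203, 196, 166, 114, 66, 54, 77, 133, 189, 202, 207, 206, 203, 195, 149]
```

The wrist view shows the tray centred between the lane lines to about 1 mm and parallel to them. I'll back off and go around to the trailing end.

Call:
servo_tool --pt "1 -0.2 0 0 0" --pt "1 -0.3 0 -0.2 0" --pt "1 0 0 -0.8 0" --pt "0.5 0 0 -0.8 -0.111" --pt "0.5 0 0.5 0 -0.111" --pt "0.5 0 0 0 -0.111" --pt "0.5 0 0 0 -0.111" --pt "0.5 0 0 0 -0.111" --pt "0.5 0 0 0 -0.111" --pt "0.5 0 0 0 -0.111" --pt "0.5 0 0 0 -0.111" --pt "0.5 0 0 0 -0.112" --pt "0.5 0 0 0 0" --pt "0.5 0 0 0 0"

```text
time: 7.68
tool_pos: [452.4, -164.8, 107.0]
tcp_rot: [3.141, 0.0, 1.523]
contact_force: [-0.7, -0.1, -1.0]
grip_width: 46.0
```

```bash
python3 - <<'E'
from h import *
to([526,-238,60],YS+np.pi/2)
im=bot.capture("top"); cv2.imwrite("pics/t3.png",cv2.resize(im[170:270,220:410],None,fx=4.2,fy=4.2,interpolation=cv2.INTER_CUBIC)[:,:,::-1])
E
```

```text
t 7.675 pos [ 452.41 -164.82  107.03] rot [3.1414e+00 2.0000e-04 1.5226e+00] F [-0.7 -0.1 -1. ] w 46.0
after turn spin total -0.0022 shift mm tool -69.8 76.8 47.0 units [-1.396  1.536  0.941]
```

View pics/t3.png

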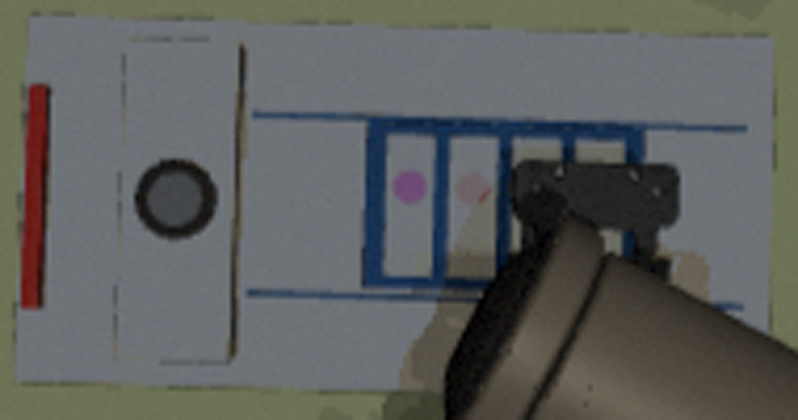

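Call:
servo_tool --pt "0.5 -0.7 0.77 0 0" --pt "0.5 -0.7 0.77 0 0" --pt "0.5 0 0 0.5 0" --pt "0.5 0 0 0.45 0" --pt "0.5 0 0 0 0"

```text
time: 8.35
tool_pos: [525.4, -237.6, 57.6]
tcp_rot: [-3.138, -0.002, 1.525]
contact_force: [-0.9, 0.5, 0.1]
grip_width: 45.7
```

```bash
python3 - <<'E'
from h import *
to([526,-238,17],YS+np.pi/2)
m=bot.camera_model("wrist");im=bot.capture("wrist"); cv2.imwrite("pics/w4.png",im[:,:,::-1])
im=bot.capture("top"); cv2.imwrite("pics/t4.png",cv2.resize(im[170:270,220:410],None,fx=4.2,fy=4.2,interpolation=cv2.INTER_CUBIC)[:,:,::-1])
E
```

```text
t 8.35 pos [ 525.38 -237.58   57.55] rot [-3.1379e+00 -2.0000e-03  1.5246e+00] F [-0.9  0.5  0.1] w 45.7
after turn spin total -0.001 shift mm tool -0.4 0.6 40.6 units [-0.008  0.013  0.811]
```

View pics/w4.png

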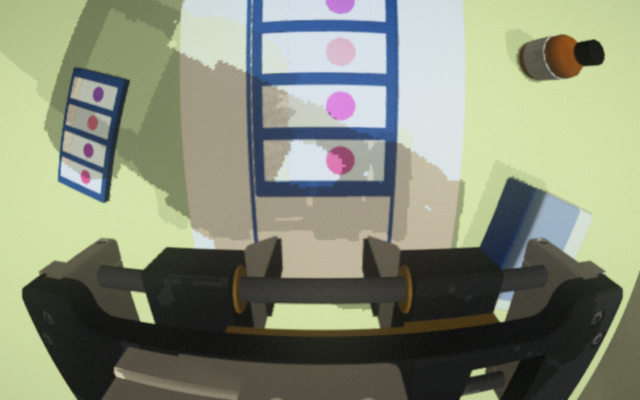

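View pics/t4.png

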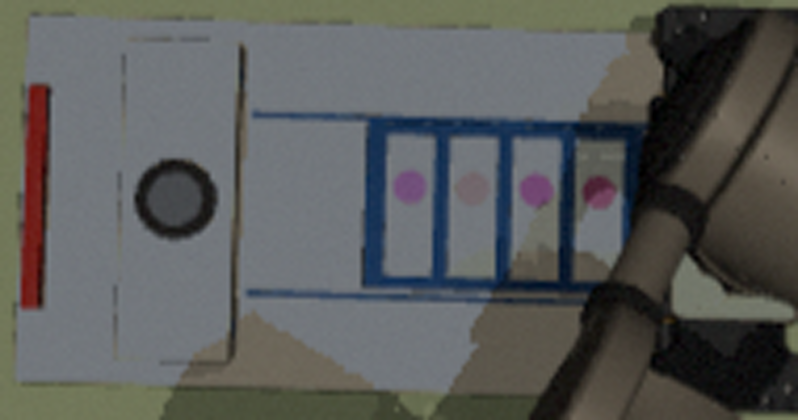

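```bash
python3 - <<'E'
from h import *
m=bot.camera_model("wrist");im=bot.capture("wrist")
for r in (100,150,180,205,225): print(r,im[r,240:272,0].tolist(),im[r,382:404,0].tolist())
t=bot.capture("top").astype(int)
for c in (312,318,325,340): print(c,t[194:206,c,0].tolist(),t[234:246,c,0].tolist())
z=cv2.resize(im[60:240,235:405],None,fx=3.3,fy=3.3,interpolation=cv2.INTER_CUBIC); cv2.imwrite("pics/w4z.png",z[:,:,::-1])
E
```

```text
100 [162, 160, 161, 155, 125, 76, 51, 51, 62, 86, 88, 60, 47, 44, 49, 50, 49, 47, 50, 66, 107, 150, 164, 169, 170, 171, 166, 164, 168, 168, 170, 168] [173, 108, 66, 60, 61, 64, 65, 56, 57, 59, 60, 64, 95, 157, 200, 216, 218, 217, 218, 215, 219, 217]
150 [164, 162, 163, 162, 162, 152, 116, 61, 47, 57, 77, 100, 73, 51, 44, 46, 46, 47, 46, 44, 56, 85, 136, 162, 169, 176, 172, 171, 176, 170, 173, 169] [80, 56, 50, 55, 53, 52, 53, 54, 50, 54, 54, 93, 149, 162, 166, 164, 165, 167, 166, 167, 167, 166]
180 [164, 164, 163, 164, 161, 162, 162, 143, 95, 50, 59, 66, 83, 78, 57, 51, 48, 48, 48, 49, 49, 46, 51, 54, 58, 58, 57, 63, 64, 64, 64, 68] [51, 50, 50, 50, 49, 49, 51, 55, 53, 70, 115, 150, 162, 162, 164, 165, 165, 166, 166, 162, 164, 164]
205 [165, 169, 165, 167, 165, 164, 161, 159, 154, 118, 74, 50, 60, 104, 152, 163, 162, 162, 164, 162, 163, 163, 164, 165, 163, 164, 163, 162, 167, 166, 165, 163] [166, 166, 164, 153, 122, 78, 52, 57, 88, 137, 161, 164, 164, 166, 165, 165, 161, 169, 165, 166, 163, 165]
225 [162, 163, 165, 162, 163, 161, 161, 164, 161, 158, 136, 95, 58, 49, 69, 118, 149, 163, 162, 162, 161, 164, 166, 162, 164, 163, 162, 164, 160, 164, 163, 165] [165, 163, 149, 109, 67, 56, 60, 106, 150, 165, 163, 162, 164, 163, 164, 163, 164, 162, 164, 164, 163, 167]
312 [114, 115, 109, 84, 27, 34, 25, 41, 79, 90, 92, 90] [110, 80, 25, 26, 64, 102, 52, 81, 114, 116, 115, 113]
318 [116, 115, 113, 100, 26, 9, 22, 51, 98, 113, 114, 115] [115, 99, 25, 22, 48, 80, 61, 71, 115, 113, 114, 114]
325 [114, 116, 115, 102, 39, 20, 26, 22, 25, 24, 25, 25] [35, 33, 16, 25, 52, 90, 78, 63, 115, 114, 114, 115]
340 [115, 115, 112, 105, 63, 23, 25, 23, 18, 22, 22, 23] [18, 20, 13, 16, 19, 54, 79, 22, 67, 91, 91, 90]
```

View pics/w4z.png

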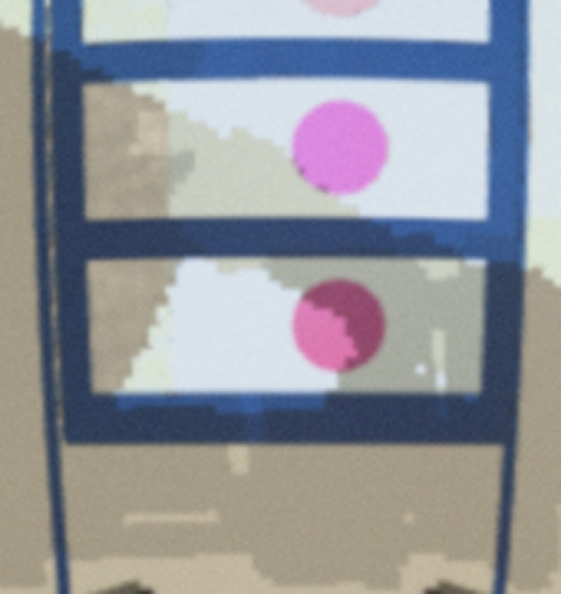

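```bash
python3 - <<'E'
from h import *
m=bot.camera_model("wrist")
l=wbp([[249.3,180],[390,180]],12,m); print(l.round(1),lane(l)); l2=wbp([[251.1,205],[388.4,205],[252.8,225],[387,225]],12,m);print(lane(l2))
for px in ([[253.8,180],[392,180]],[[251.6,150],[393.2,150]],[[249.8,100],[394.7,100]]):
    t=wbp(px,24,m); print(t[:,:2].round(1).tolist(),lane(t))
t=bp("top",[[318,198.0],[318,238.2],[312,197.6],[312,238.0]],24); print("top",t[:,:2],lane(t))
E
```

```text
[[ 477.8 -204.6   12. ]
 [ 575.6 -209.1   12. ]] [-49.72983278  48.25723916]
[-49.59895001  48.1780506  -49.46053011  48.17751227]
[[483.8, -202.1], [574.3, -206.3]] [-43.75624048  46.84459447]
[[484.2, -182.3], [575.0, -186.4]] [-44.25361745  46.6785108 ]
[[485.5, -150.2], [576.5, -154.3]] [-44.45231998  46.71161193]
top [[580.06139887 -92.11151352]
 [489.30427125 -90.70411815]
 [581.16638876 -78.54853736]
 [489.968269   -77.19244302]] [ 47.54059352 -43.27944466  48.03931838 -43.21941879]
```

Both cameras put the tray about 2 mm to +x of the lane middle. I'll nudge it back with two fingers from the +x side before pushing it under.

Call:
servo_tool --pt "1 0 0 -0.6 0" --pt "1 0 0 -0.3 -0.111" --pt "1 0 0 0 -0.111" --pt "1 0 0 0 -0.111" --pt "1 0 0 0 -0.111" --pt "1 0 0 0 -0.111" --pt "1 0 0 0 -0.111" --pt "1 0 0 0 -0.111" --pt "1 0 0 0 -0.111" --pt "1 0 0 0 -0.112" --pt "1 0 0 0 0" --pt "1 0 0 0 0"

```text
time: 10.05
tool_pos: [526.9, -238.3, 104.8]
tcp_rot: [-3.141, 0.001, 3.093]
contact_force: [-0.6, -0.6, 0.1]
grip_width: 91.9
```

```bash
python3 - <<'E'
from h import *
to([600.4,-143,60],YS+np.pi)
E
```

```text
t 10.05 pos [ 526.85 -238.29  104.85] rot [-3.1410e+00  9.0000e-04  3.0935e+00] F [-0.6 -0.6  0.1] w 91.9
after turn spin total -0.0022 shift mm tool -69.2 98.5 44.8 units [-1.384  1.97   0.897]
```

Call:
servo_tool --pt "1 -0.7 0.5 0 -0.002" --pt "1 -0.69 0.5 0 0" --pt "1 0 0.5 0.2 0" --pt "1 0 0.47 0.5 0" --pt "1 0 0 0.5 0" --pt "1 0 0 0.45 0" --pt "1 0 0 0.1 0" --pt "1 0.12 0 0 0" --pt "1 0.08 0 0 0" --pt "1 0 0 0 0" --pt "1 0 0 0 0"

```text
time: 11.42
tool_pos: [590.6, -142.6, 17.4]
tcp_rot: [-3.141, 0.001, 3.1]
contact_force: [0.8, 0.9, 0.8]
grip_width: 91.8
```

```bash
cat >n.py <<'E'
from h import *
import sys
to([588,-143,17],YS+np.pi)
m=bot.camera_model("wrist");im=bot.capture("wrist"); cv2.imwrite("pics/%s.png"%sys.argv[1],im[:,:,::-1])
p=np.array(bot.get_obs()["tool_pos"]); print("TCP lane",lane(p))
E
python3 n.py w5
```

```text
t 11.425 pos [ 590.59 -142.59   17.37] rot [-3.1411e+00  1.2000e-03  3.0999e+00] F [0.8 0.9 0.8] w 91.8
after turn spin total 0.0019 shift mm tool 2.6 -0.5 0.4 units [ 0.051 -0.011  0.007]
TCP lane [60.29159752]
```

View pics/w5.png

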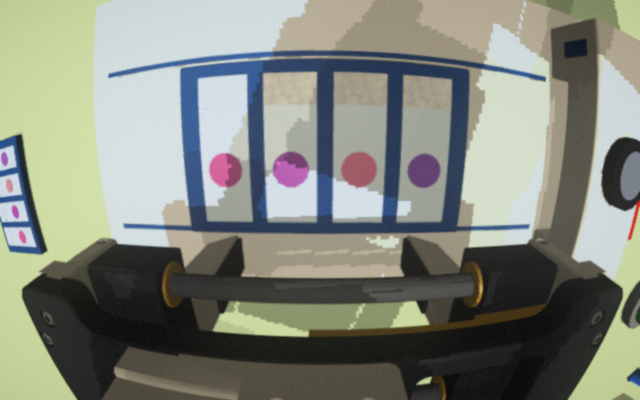

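Call:
servo_tool --pt "1 0.04 0 0 0.002" --pt "1 0.04 0 0 0" --pt "1 0.02 0 0 0" --pt "1 0.02 0 0 0" --pt "1 0.02 0 0 0" --pt "1 0.02 0 0 0" --pt "1 0 0 0 0" --pt "1 0 0 0 0"

```text
time: 12.48
tool_pos: [582.1, -142.0, 16.7]
tcp_rot: [-3.142, -0.0, 3.097]
contact_force: [0.4, -0.2, -0.2]
grip_width: 92.2
```

```bash
cat >>n.py <<'E'
def cross(col,r0,r1,thr=None):
    v=im[r0:r1,col-2:col+3,0].astype(float).mean(1); return v
from itertools import groupby
def half(v,r0,down=True):
    hi,lo=np.percentile(v,90),v.min(); t=(hi+lo)/2
    k=np.nonzero(v<t)[0]; return r0+k[0]-(t-v[k[0]])/(v[k[0]-1]-v[k[0]]) if down else r0+k[-1]+(t-v[k[-1]])/(v[k[-1]+1]-v[k[-1]])
def cen(v,r0):
    w=np.clip((np.percentile(v,80)-v)-40,0,None); return r0+(w*np.arange(len(v))).sum()/w.sum()
for c in (150,500):
    for r0,r1 in ((50,100),(215,240)):
        r=cen(cross(c,r0,r1),r0); P=wbp([[c,r]],12,m); print("line",c,round(r,1),P[0,:2].round(1),lane(P).round(1))
for c in (225,290,360,425):
    r=half(cross(c,200,250)[::1],200,False); 
    print("tray near",c,round(r,1),lane(wbp([[c,r]],24,m)).round(1), "raw far", im[50:85,c,0].tolist() if c==360 else "")
E
python3 n.py w6
```

```text
t 12.475 pos [ 582.13 -142.03   16.71] rot [-3.1415e+00 -3.0000e-04  3.0970e+00] F [ 0.4 -0.2 -0.2] w 92.2
after turn spin total 0.0001 shift mm tool -5.9 -0.7 -0.3 units [-0.118 -0.014 -0.006]
TCP lane [51.82784997]
line 150 81.8 [ 476.3 -236. ] [-49.8]
line 150 238.5 [ 572.3 -252.5] [46.9]
line 500 82.6 [485.3 -34.8] [-49.8]
line 500 238.3 [582.5 -26.4] [47.]Traceback (most recent call last):
  File "n.py", line 18, in <module>
    r=half(cross(c,200,250)[::1],200,False);
  File "n.py", line 11, in half
    k=np.nonzero(v<t)[0]; return r0+k[0]-(t-v[k[0]])/(v[k[0]-1]-v[k[0]]) if down else r0+k[-1]+(t-v[k[-1]])/(v[k[-1]+1]-v[k[-1]])
                                                                                                             ~^^^^^^^^^
IndexError: index 50 is out of bounds for axis 0 with size 50
```

View pics/w6.png

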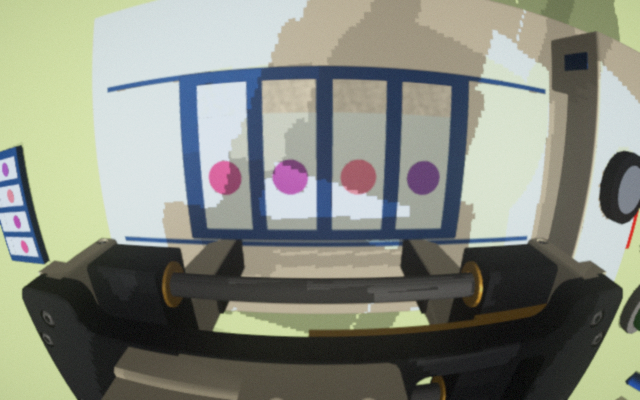

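```bash
python3 - <<'E'
from h import *
m=bot.camera_model("wrist");im=bot.capture("wrist")
for c in (225,290,360,425): print(c,"near@225",im[225:250,c,0].tolist(),"far@58",im[58:90,c,0].tolist())
z=cv2.resize(im[55:260,170:480],None,fx=2.5,fy=2.5,interpolation=cv2.INTER_CUBIC); cv2.imwrite("pics/w6z.png",z[:,:,::-1])
for c,rs in ((225,(240,)),(360,(68,69,70,71,240,241,242))):
  for r in rs: print(c,r,lane(wbp([[c,r]],24,m)))
E
```

```text
225 near@225 [157, 157, 150, 116, 80, 53, 41, 40, 43, 41, 46, 41, 43, 49, 61, 87, 90, 94, 93, 91, 94, 93, 93, 94, 95] far@58 [214, 219, 217, 218, 213, 215, 217, 217, 218, 215, 211, 183, 123, 75, 64, 65, 64, 61, 65, 60, 62, 63, 63, 68, 105, 183, 211, 215, 216, 217, 215, 216]
290 near@225 [164, 163, 160, 151, 115, 75, 51, 45, 42, 48, 48, 47, 45, 50, 59, 84, 91, 73, 51, 43, 60, 101, 141, 157, 161] far@58 [190, 190, 192, 190, 191, 184, 170, 143, 99, 62, 58, 53, 57, 52, 59, 54, 49, 59, 55, 51, 69, 125, 173, 186, 190, 191, 194, 195, 195, 192, 194, 197]
360 near@225 [163, 161, 164, 150, 111, 72, 53, 47, 44, 44, 46, 48, 46, 43, 61, 82, 86, 71, 54, 51, 64, 104, 145, 160, 164] far@58 [159, 161, 159, 162, 161, 159, 156, 144, 107, 63, 44, 45, 40, 40, 42, 45, 42, 42, 44, 40, 48, 92, 147, 162, 163, 166, 164, 167, 167, 167, 168, 164]
425 near@225 [159, 158, 149, 115, 72, 45, 40, 38, 39, 37, 42, 33, 45, 63, 89, 99, 97, 91, 90, 92, 94, 91, 89, 93, 94] far@58 [160, 160, 162, 158, 160, 161, 158, 158, 159, 161, 161, 151, 117, 61, 39, 41, 42, 35, 39, 39, 41, 41, 37, 42, 52, 102, 154, 166, 167, 165, 167, 165]
225 240 [40.59186266]
360 68 [-48.49415763]
360 69 [-47.99436558]
360 70 [-47.49501664]
360 71 [-46.99609974]
360 240 [39.94899708]
360 241 [40.53695491]
360 242 [41.12662225]
```

View pics/w6z.png

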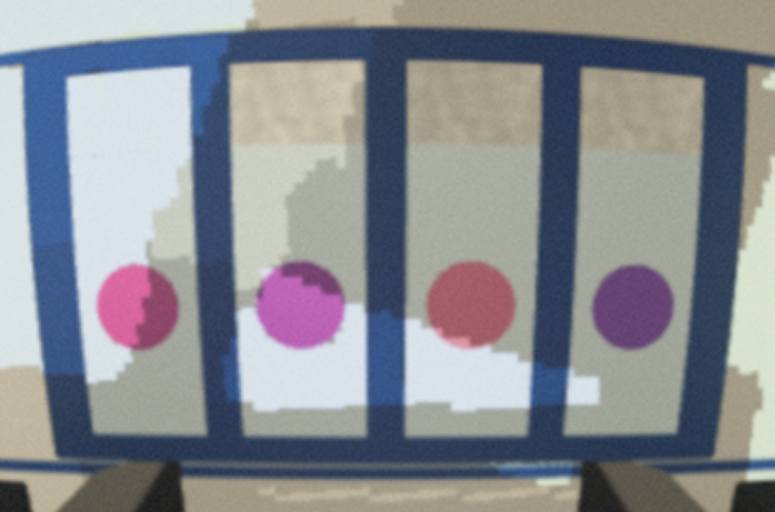

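The nudge overshot: the tray is now about 3.5 mm to -x, so the finger faces are about 11.7 mm from the TCP rather than 9.5. I'll redo the nudge from the -x side with that value.

Call:
servo_tool --pt "1 -0.2 0 0 0" --pt "1 -0.1 0 -0.3 0" --pt "1 0 0 -0.8 0" --pt "1 0 0 -0.6 0" --pt "1 0.9 0 0 0" --pt "1 1 0 0 0" --pt "1 1 0 0 0" --pt "1 0 0 0 0.111" --pt "1 0 0 0 0.111" --pt "1 0 0 0 0.111" --pt "1 0 0 0 0.111" --pt "1 0 0 0 0.111" --pt "1 0 0 0 0.111" --pt "1 0 0 0 0.111" --pt "1 0 0 0 0.111" --pt "1 0 0 0 0.112"

```text
time: 14.58
tool_pos: [453.1, -136.4, 101.9]
tcp_rot: [3.141, 0.0, 1.52]
contact_force: [-0.0, -0.6, 0.3]
grip_width: 91.8
```

Call:
servo_tool --pt "1 0 0 0 0.111" --pt "1 0 0 0 0.111" --pt "1 0 0 0 0.111" --pt "1 0 0 0 0.111" --pt "1 0 0 0 0.111" --pt "1 0 0 0 0.111" --pt "1 0 0 0 0.111" --pt "1 0 0 0 0.111" --pt "1 0 0 0 0.112" --pt "1 0 0 0 0" --pt "1 0 0 0 0"

```text
time: 15.95
tool_pos: [452.7, -136.3, 101.8]
tcp_rot: [3.141, -0.0, -0.041]
contact_force: [0.3, 0.5, -0.1]
grip_width: 92.0
```

```bash
python3 - <<'E'
from h import *
o=bot.get_obs(); p=np.array(o["tool_pos"]); print("lane",lane(p))
to([530.3-57.6,-142,17],YS)
im=bot.capture("top"); cv2.imwrite("pics/t7.png",cv2.resize(im[170:270,220:410],None,fx=4.2,fy=4.2,interpolation=cv2.INTER_CUBIC)[:,:,::-1])
for c in (300,312,318,325): print(c,im[194:206,c,0].tolist(),im[234:248,c,0].tolist())
E
```

```text
lane [-77.86004772]
t 15.95 pos [ 452.68 -136.32  101.8 ] rot [ 3.1414e+00 -2.0000e-04 -4.1100e-02] F [ 0.3  0.5 -0.1] w 92.0
after turn spin total 0.0023 shift mm tool 20.2 4.8 84.8 units [0.405 0.096 1.696]
300 [109, 112, 100, 59, 66, 112, 108, 107, 109, 109, 108, 110] [104, 104, 103, 97, 63, 26, 33, 37, 36, 54, 55, 29, 38, 39]
312 [110, 110, 104, 74, 62, 109, 97, 35, 21, 35, 71, 87] [101, 102, 101, 88, 6, 17, 22, 18, 19, 16, 10, 13, 0, 15]
318 [110, 106, 108, 95, 52, 94, 100, 55, 24, 36, 74, 109] [61, 10, 13, 11, 10, 10, 17, 5, 19, 11, 26, 19, 23, 14]
325 [110, 110, 108, 95, 49, 79, 102, 46, 24, 26, 21, 21] [18, 22, 31, 43, 51, 62, 66, 73, 81, 84, 84, 82, 84, 86]
```

View pics/t7.png

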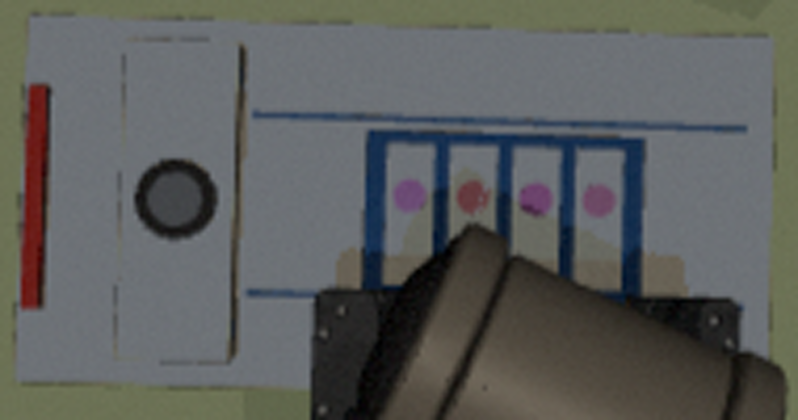

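Call:
servo_tool --pt "1 0 0.1 0.5 0.0023" --pt "1 0 0 0.5 0" --pt "1 0 0 0.4 0" --pt "1 0 0 0.2 0" --pt "1 0 0 0.09 0" --pt "1 0.1 0 0 0" --pt "1 0.1 0 0 0" --pt "1 0.06 0 0 0" --pt "1 0.03 0 0 0" --pt "1 0.03 0 0 0" --pt "1 0.03 0 0 0" --pt "1 0.02 0 0 0" --pt "1 0.02 0 0 0" --pt "1 0.015 0 0 0" --pt "1 0 0 0 0" --pt "1 0 0 0 0"

```text
time: 18.0
tool_pos: [472.4, -142.2, 17.2]
tcp_rot: [3.142, -0.0, -0.048]
contact_force: [0.3, 0.2, 0.5]
grip_width: 91.6
```

```bash
python3 - <<'E'
from h import *
o=bot.get_obs(); p=np.array(o["tool_pos"]); print("TCP lane",lane(p))
to([530.3-57.6,-142,17],YS)
m=bot.camera_model("wrist");im=bot.capture("wrist");cv2.imwrite("pics/w8.png",im[:,:,::-1])
for c in (110,130,500,520): print(c,im[80:100,c,0].tolist(),im[220:250,c,0].tolist())
for c in (215,280,345,410): print(c,"far@55",im[55:85,c,0].tolist(),"near@225",im[225:250,c,0].tolist())
E
```

```text
TCP lane [-57.83922087]
t 18.0 pos [ 472.44 -142.22   17.19] rot [ 3.1415e+00 -1.0000e-04 -4.8300e-02] F [0.3 0.2 0.5] w 91.6
after turn spin total -0.0023 shift mm tool 0.2 -0.2 0.2 units [ 0.005 -0.005  0.004]
110 [146, 83, 55, 51, 81, 144, 189, 199, 201, 201, 204, 204, 206, 203, 202, 203, 203, 204, 204, 203] [205, 203, 203, 206, 202, 206, 205, 203, 202, 194, 184, 187, 190, 195, 200, 202, 201, 192, 149, 106, 96, 90, 84, 81, 81, 77, 69, 53, 40, 34]
130 [81, 149, 197, 204, 206, 205, 205, 206, 207, 204, 204, 205, 202, 204, 205, 202, 206, 204, 207, 206] [205, 207, 204, 205, 204, 207, 205, 207, 201, 193, 146, 87, 52, 47, 99, 176, 198, 205, 204, 204, 205, 204, 204, 196, 156, 79, 41, 30, 35, 38]
500 [210, 202, 204, 204, 205, 205, 206, 208, 203, 204, 203, 206, 204, 208, 205, 208, 205, 204, 205, 207] [205, 206, 207, 206, 204, 204, 206, 207, 197, 157, 98, 62, 59, 77, 138, 189, 204, 203, 204, 203, 203, 204, 204, 205, 193, 148, 75, 40, 39, 37]
520 [90, 158, 196, 207, 206, 205, 205, 202, 203, 204, 206, 205, 205, 203, 208, 204, 207, 203, 206, 207] [203, 203, 205, 205, 203, 206, 210, 205, 204, 20
[... 461 characters left out ...]
 60, 60, 54, 58, 86, 157, 196, 206, 208, 206] near@225 [188, 186, 184, 171, 108, 66, 52, 45, 46, 46, 41, 46, 41, 46, 76, 115, 143, 151, 154, 154, 162, 175, 172, 163, 157]
345 far@55 [206, 197, 147, 93, 64, 59, 61, 100, 171, 199, 193, 135, 78, 59, 56, 56, 58, 56, 60, 58, 56, 50, 61, 76, 129, 177, 204, 208, 206, 208] near@225 [183, 189, 185, 173, 123, 73, 47, 45, 47, 48, 44, 46, 45, 44, 66, 112, 141, 151, 153, 154, 161, 173, 180, 179, 170]
410 far@55 [208, 207, 207, 206, 201, 166, 93, 56, 53, 58, 85, 148, 195, 196, 157, 90, 54, 51, 55, 50, 57, 51, 54, 52, 49, 55, 72, 126, 180, 200] near@225 [162, 156, 147, 119, 74, 48, 43, 47, 47, 48, 48, 41, 43, 47, 61, 72, 70, 66, 52, 44, 41, 40, 42, 35, 37]
```

View pics/w8.png

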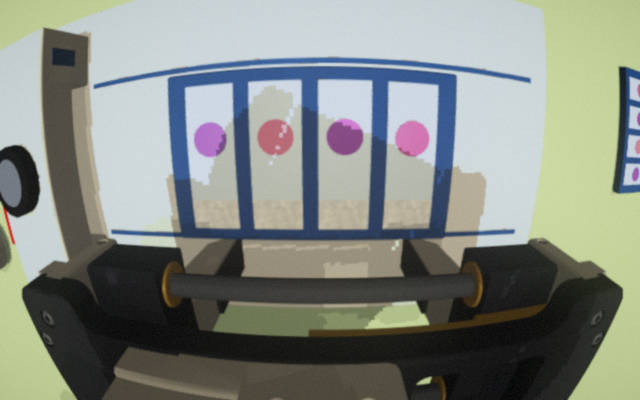

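```bash
python3 - <<'E'
from h import *
m=bot.camera_model("wrist")
print("lines",lane(wbp([[280,60.5],[345,59.5],[130,232.5],[500,231.5]],12,m)))
print("far",lane(wbp([[215,71.4],[280,66.8],[345,66.2],[410,69.7]],24,m)),"near",lane(wbp([[280,239.6],[345,239.6]],24,m)))
E
```

```text
lines [ 47.61666959  47.71530022 -49.9340542  -49.74220493]
far [42.47896228 42.43580643 42.33724415 42.11267215] near [-46.73770975 -46.783922  ]
```

Call:
servo_tool --pt "1 0.008 0 0 -0.0023" --pt "1 0.008 0 0 0" --pt "1 0 0 0 0" --pt "1 -0.2 0 0 0" --pt "1 -0.3 0 -0.2 0" --pt "1 0 0 -0.8 0" --pt "0.5 0 0 -0.8 -0.111" --pt "0.5 0 0.5 0 -0.111" --pt "0.5 0 0 0 -0.111" --pt "0.5 0 0 0 -0.111" --pt "0.5 0 0 0 -0.111" --pt "0.5 0 0 0 -0.111" --pt "0.5 0 0 0 -0.111" --pt "0.5 0 0 0 -0.111" --pt "0.5 0 0 0 -0.112" --pt "0.5 0 0 0 0" --pt "0.5 0 0 0 0"

```text
time: 20.18
tool_pos: [451.1, -165.9, 107.6]
tcp_rot: [3.141, 0.0, 1.523]
contact_force: [0.3, 0.3, 0.0]
grip_width: 45.7
```

```bash
python3 - <<'E'
from h import *
to([526,-241,17],YS+np.pi/2)
E
```

```text
t 20.175 pos [ 451.07 -165.92  107.57] rot [3.1412e+00 3.0000e-04 1.5226e+00] F [0.3 0.3 0. ] w 45.7
after turn spin total -0.0022 shift mm tool -71.7 78.2 90.6 units [-1.433  1.564  1.811]
```

Call:
servo_tool --pt "0.5 -0.72 0.78 0 -0.0022" --pt "0.5 -0.71 0.78 0 0" --pt "0.5 0 0 0 0" --pt "0.5 0 0 0.6 0" --pt "0.5 0 0 0.6 0" --pt "0.5 0 0 0.4 0" --pt "0.5 0 0 0.2 0" --pt "0.5 0 0 0 0" --pt "0.5 0 0 0 0"

```text
time: 21.3
tool_pos: [526.7, -240.9, 18.2]
tcp_rot: [3.14, 0.001, 1.529]
contact_force: [0.2, 0.1, 0.5]
grip_width: 46.0
```

```bash
python3 - <<'E'
from h import *
o=bot.get_obs(); p=np.array(o["tool_pos"]); print("TCP lane",lane(p))
to([535.4-.0447*27.3,-55,17],YS+np.pi/2)
m=bot.camera_model("wrist");im=bot.capture("wrist");cv2.imwrite("pics/w9.png",im[:,:,::-1])
im=bot.capture("top"); cv2.imwrite("pics/t9.png",cv2.resize(im[170:270,220:410],None,fx=4.2,fy=4.2,interpolation=cv2.INTER_CUBIC)[:,:,::-1])
for c in (312,318,325): print(c,im[194:206,c,0].tolist(),im[234:248,c,0].tolist())
E
```

```text
TCP lane [0.8360395]
t 21.3 pos [ 526.71 -240.87   18.18] rot [3.1403e+00 8.0000e-04 1.5293e+00] F [0.2 0.1 0.5] w 46.0
after turn spin total 0.0021 shift mm tool 186.0 -0.8 1.2 units [ 3.72  -0.017  0.024]
312 [116, 114, 109, 82, 48, 74, 21, 30, 63, 92, 91, 89] [114, 105, 58, 26, 41, 56, 50, 81, 116, 112, 114, 114, 114, 115]
318 [115, 113, 114, 100, 55, 82, 22, 18, 65, 116, 114, 113] [115, 108, 80, 25, 30, 52, 58, 71, 114, 116, 117, 115, 116, 115]
325 [112, 115, 113, 100, 53, 64, 38, 26, 24, 22, 25, 21] [32, 35, 33, 30, 23, 57, 81, 66, 117, 116, 115, 116, 113, 115]
```

View pics/w9.png

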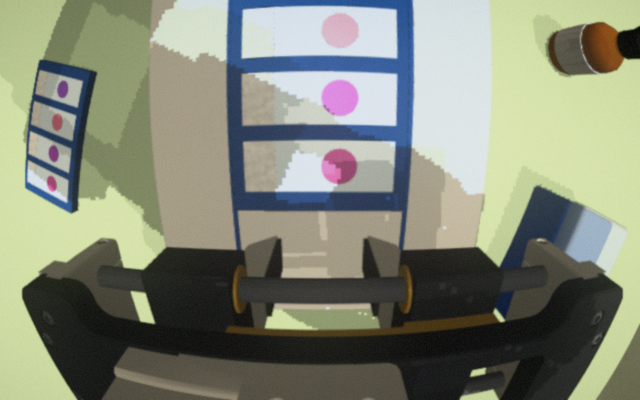

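View pics/t9.png

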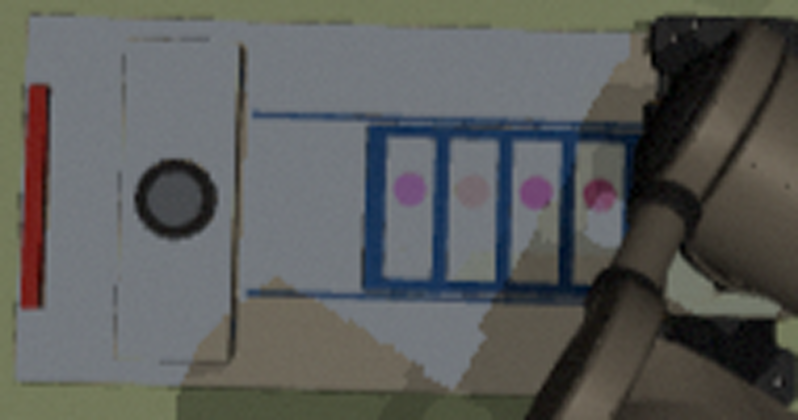

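The tray now looks centred and square between the lines. I'll start the push.

Call:
servo_tool --pt "0.5 0.1 -0.02 0.03 0.002" --pt "0.5 0.1 0 0 0" --pt "0.5 0.1 0 0 0" --pt "0.5 0.12 0 0 0" --pt "0.5 0.14 0 0 0" --pt "0.5 0.14 0 0 0" --pt "0.5 0.14 0 0 0" --pt "0.5 0.14 0 0 0" --pt "0.5 0.14 0 0 0" --pt "0.5 0.1 0 0 0" --pt "0.5 0.06 0 0 0" --pt "0.5 0 0 0 0"

```text
time: 22.9
tool_pos: [528.0, -176.4, 15.6]
tcp_rot: [-3.141, -0.0, 1.527]
contact_force: [-1.0, 0.5, -0.6]
grip_width: 45.8
```

```bash
cat > q.py <<'E'
from h import *
import sys
o=bot.get_obs(); p=np.array(o["tool_pos"]); print("TCP lane",lane(p))
to([535.4-.0447*27.3,-55,17],YS+np.pi/2)
im=bot.capture("wrist");cv2.imwrite("pics/w%s.png"%sys.argv[1],im[:,:,::-1])
im=bot.capture("top"); cv2.imwrite("pics/t%s.png"%sys.argv[1],cv2.resize(im[170:270,220:410],None,fx=4.2,fy=4.2,interpolation=cv2.INTER_CUBIC)[:,:,::-1])
E
python3 q.py 10
```

```text
TCP lane [-0.71692029]
t 22.9 pos [ 528.04 -176.36   15.64] rot [-3.1413e+00 -3.0000e-04  1.5266e+00] F [-1.   0.5 -0.6] w 45.8
after turn spin total 0.0003 shift mm tool 121.5 0.7 -1.4 units [ 2.43   0.014 -0.027]
```

View pics/w10.png

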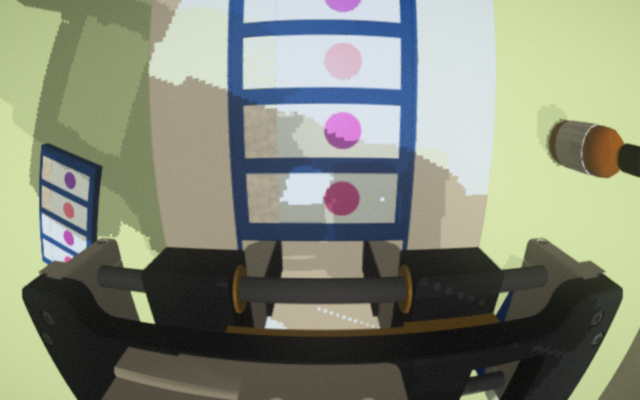

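View pics/t10.png

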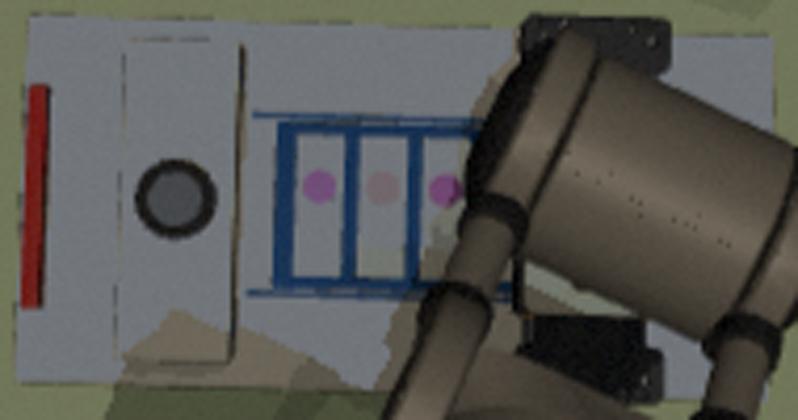

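Call:
servo_tool --pt "0.5 0.06 0 -0.02 0" --pt "0.5 0.1 0 0 0" --pt "0.5 0.13 0 0 0" --pt "0.5 0.13 0 0 0" --pt "0.5 0.13 0 0 0" --pt "0.5 0.13 0 0 0" --pt "0.5 0.13 0 0 0" --pt "0.5 0.13 0 0 0" --pt "0.5 0.13 0 0 0" --pt "0.5 0.13 0 0 0" --pt "0.5 0.13 0 0 0" --pt "0.5 0.13 0 0 0" --pt "0.5 0.13 0 0 0" --pt "0.5 0.13 0 0 0" --pt "0.5 0.1 0 0 0" --pt "0.5 0.06 0 0 0" --pt "0.5 0.03 0 0 0" --pt "0.5 0 0 0 0"

```text
time: 25.25
tool_pos: [532.3, -81.1, 16.7]
tcp_rot: [-3.141, -0.0, 1.526]
contact_force: [-0.4, 0.1, 0.6]
grip_width: 45.3
```

```bash
python3 q.py 11
```

```text
TCP lane [-0.73096422]
t 25.25 pos [532.28 -81.14  16.66] rot [-3.1414e+00 -2.0000e-04  1.5264e+00] F [-0.4  0.1  0.6] w 45.3
after turn spin total 0.0002 shift mm tool 26.2 0.7 -0.3 units [ 0.524  0.015 -0.007]
```

View pics/w11.png

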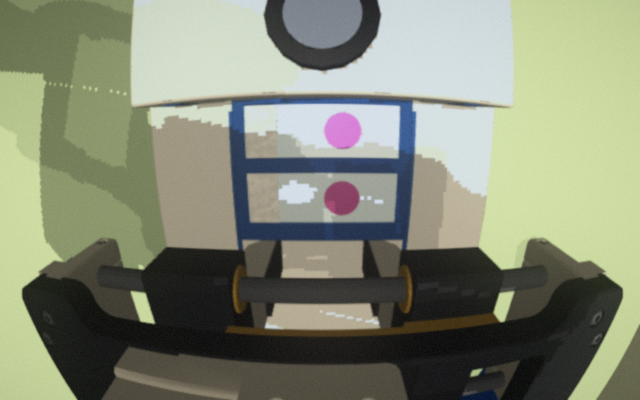

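View pics/t11.png

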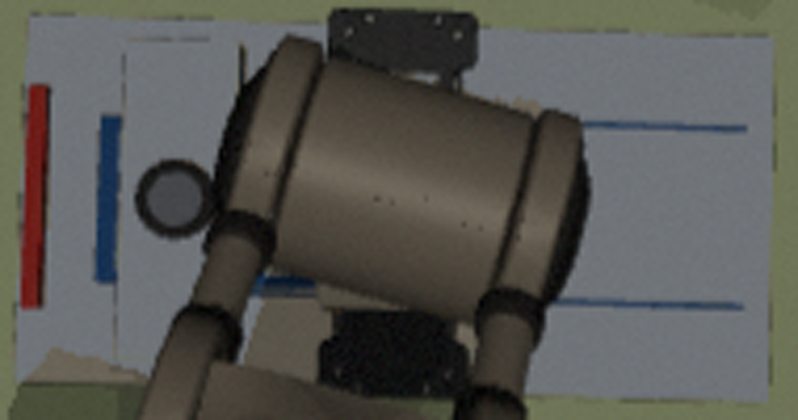

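The tray has gone under the bridge cleanly. In the top view its leading edge is at zoom x≈98 and the stop face at ≈47, so about 27 mm remains. I'll advance and then creep.

Call:
servo_tool --pt "0.5 0.06 0 0 0" --pt "0.5 0.08 0 0 0" --pt "0.5 0.08 0 0 0" --pt "0.5 0.08 0 0 0" --pt "0.5 0.06 0 0 0" --pt "0.5 0.04 0 0 0" --pt "0.5 0.03 0 0 0" --pt "0.5 0.02 0 0 0" --pt "0.5 0 0 0 0"

```text
time: 26.48
tool_pos: [533.4, -58.7, 16.7]
tcp_rot: [3.142, -0.0, 1.526]
contact_force: [-0.7, -0.3, 0.2]
grip_width: 46.1
```

```bash
python3 q.py 12
```

```text
TCP lane [-0.6224272]
t 26.475 pos [533.39 -58.74  16.75] rot [ 3.1415e+00 -1.0000e-04  1.5265e+00] F [-0.7 -0.3  0.2] w 46.1
after turn spin total 0.0002 shift mm tool 3.8 0.6 -0.3 units [ 0.075  0.012 -0.005]
```

View pics/t12.png

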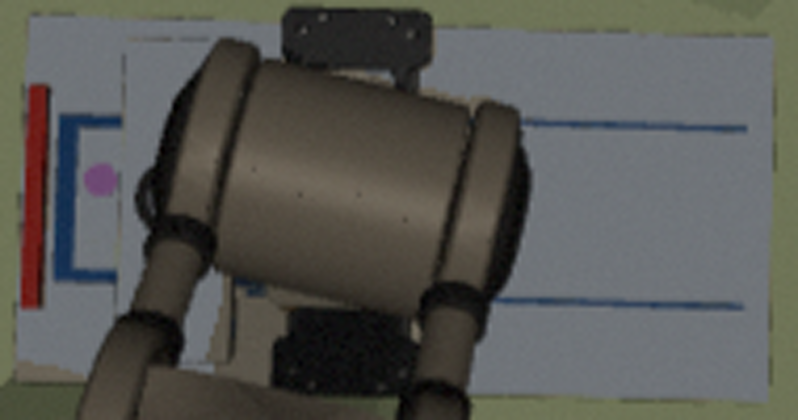

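Call:
servo_tool --pt "0.5 0.03 0 0 0" --pt "0.5 0.02 0 0 0" --pt "0.5 0.02 0 0 0" --pt "0.5 0.01 0 0 0" --pt "0.5 0 0 0 0"

```text
time: 27.2
tool_pos: [533.6, -54.8, 16.7]
tcp_rot: [3.141, 0.0, 1.527]
contact_force: [-0.6, -1.1, 0.4]
grip_width: 45.8
```

Call:
servo_tool --pt "0.5 0.01 0 0 0" --pt "0.5 0.01 0 0 0" --pt "0.5 0 0 0 0"

```text
time: 27.58
tool_pos: [533.6, -53.8, 16.8]
tcp_rot: [3.141, 0.0, 1.527]
contact_force: [0.5, -1.2, 1.8]
grip_width: 46.0
```

Call:
servo_tool --pt "0.5 0.01 0 0 0" --pt "0.5 0.01 0 0 0" --pt "0.5 0 0 0 0"

```text
time: 27.95
tool_pos: [533.7, -52.8, 16.7]
tcp_rot: [3.141, 0.0, 1.527]
contact_force: [-0.8, -1.3, 0.7]
grip_width: 45.6
```

```bash
python3 q.py 13
```

```text
TCP lane [-0.61523792]
t 27.95 pos [533.66 -52.81  16.74] rot [3.1415e+00 1.0000e-04 1.5265e+00] F [-0.8 -1.3  0.7] w 45.6
after turn spin total 0.0003 shift mm tool -2.2 0.6 -0.3 units [-0.043  0.012 -0.005]
```

View pics/t13.png

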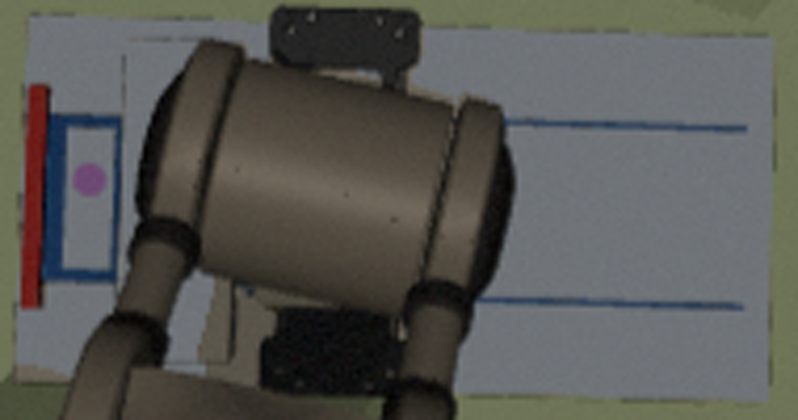

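Call:
servo_tool --pt "0.5 0.01 0 0 0" --pt "0.5 0 0 0 0"

```text
time: 28.3
tool_pos: [533.7, -52.4, 16.7]
tcp_rot: [3.142, 0.0, 1.526]
contact_force: [-0.0, -1.2, 0.8]
grip_width: 46.3
```

Call:
servo_tool --pt "0.5 0.01 0 0 0" --pt "0.5 0 0 0 0"

```text
time: 28.55
tool_pos: [533.7, -52.2, 16.7]
tcp_rot: [3.141, 0.001, 1.527]
contact_force: [-0.7, -4.5, 1.1]
grip_width: 46.1
```

Call:
servo_tool --pt "0.5 0.01 0 0 0" --pt "0.5 0 0 0 0"

```text
time: 28.8
tool_pos: [533.7, -52.1, 16.8]
tcp_rot: [3.141, 0.001, 1.527]
contact_force: [-1.4, -6.3, 1.2]
grip_width: 45.8
```

Force is rising while the position has stalled, so the tray is against the stop. One slightly firmer push to square it up, then a look.

Call:
servo_tool --pt "0.5 0.02 0 0 0" --pt "0.5 0 0 0 0" --pt "0.5 0 0 0 0"

```text
time: 29.18
tool_pos: [533.7, -52.0, 16.8]
tcp_rot: [3.141, 0.002, 1.527]
contact_force: [-2.1, -11.0, 1.3]
grip_width: 45.8
```

Call:
servo_tool --pt "0.5 -0.05 0 0 0" --pt "0.5 -0.2 0 0 0" --pt "0.5 -0.4 0 0 0" --pt "0.5 0 0 -0.6 0" --pt "0.5 0 0 -1 0" --pt "0 -1 0 -1 0" --pt "0 -1 0 0 0" --pt "0 0 0 0 0"

```text
time: 30.18
tool_pos: [527.8, -181.0, 141.4]
tcp_rot: [3.14, 0.001, 1.522]
contact_force: [-0.3, 0.4, 0.4]
grip_width: 20.5
```

```bash
python3 q.py 14; python3 - <<'E'
from h import *
im=bot.capture("scene");cv2.imwrite("pics/s14.png",cv2.resize(im[120:240,300:480],None,fx=4.2,fy=4.2,interpolation=cv2.INTER_CUBIC)[:,:,::-1])
E
```

```text
TCP lane [-0.73881803]
t 30.175 pos [ 527.81 -180.99  141.42] rot [3.1401e+00 1.3000e-03 1.5220e+00] F [-0.3  0.4  0.4] w 20.5
after turn spin total -0.0026 shift mm tool 126.1 0.7 124.4 units [2.523 0.015 2.488]
```

View pics/t14.png

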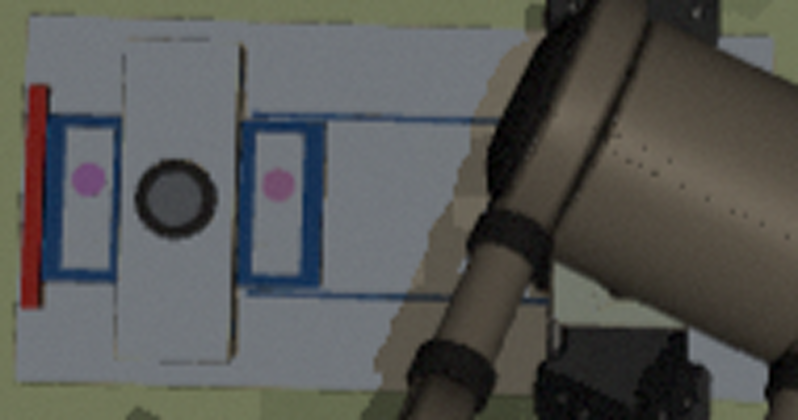

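View pics/s14.png

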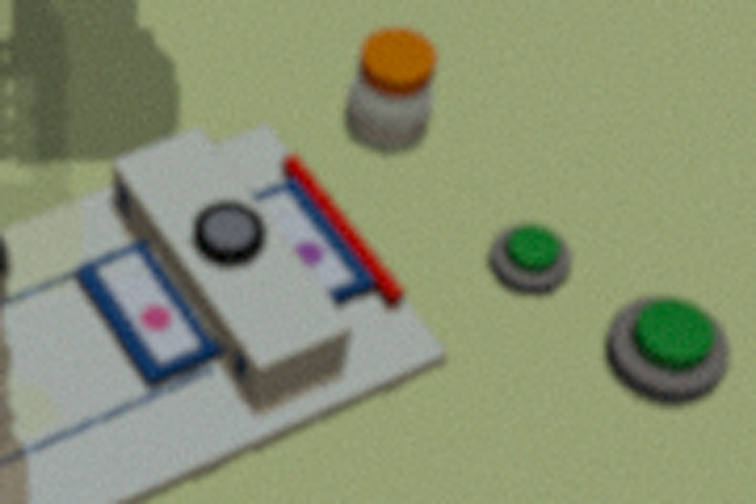

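Both views show the leading edge flush and square against the red stop. Now I'll triangulate the small button.

```bash
python3 - <<'E'
from h import *
C={}
for cam,box in (("top",(170,210,175,205)),("scene",(405,440,165,195))):
    im=bot.capture(cam); hsv=cv2.cvtColor(im,cv2.COLOR_RGB2HSV)
    x0,x1,y0,y1=box; h=hsv[y0:y1,x0:x1]; k=(abs(h[...,0].astype(int)-65)<15)&(h[...,1]>150)
    ys,xs=np.nonzero(k); C[cam]=(xs.mean()+x0,ys.mean()+y0); print(cam,k.sum(),C[cam], xs.ptp() if hasattr(xs,'ptp') else np.ptp(xs),np.ptp(ys))
for z in (10,15,20,25,30,35): 
    a=bp("top",C["top"],z)[0];b=bp("scene",C["scene"],z)[0]; print(z,a.round(1),b.round(1),np.linalg.norm(a-b).round(1))
for cam in("top","scene"):
    T=np.array(bot.camera_model(cam)["world_from_camera"])
    for d in bot.pinpoint(cam,"start_top"): print(cam,d["p"],(T@np.r_[d["point"],1])[:3].round(1))
to([608,200,100])
E
```

```text
top 127 (np.float64(187.33858267716536), np.float64(187.31496062992125)) 13 12
scene 83 (np.float64(426.433734939759), np.float64(178.8433734939759)) 11 8
10 [609.8 206.   10. ] [603.7 209.1  10. ] 6.8
15 [609.3 204.7  15. ] [606.4 205.7  15. ] 3.1
20 [608.9 203.4  20. ] [609.1 202.3  20. ] 1.1
25 [608.4 202.1  25. ] [611.7 198.9  25. ] 4.6
30 [608.  200.8  30. ] [614.4 195.5  30. ] 8.3
35 [607.5 199.5  35. ] [617.1 192.1  35. ] 12.1
top 0.59 [612.3 198.6  18.9]
top 0.53 [701.4 230.3  26.9]
scene 0.67 [607.7 205.3  21.9]
scene 0.63 [699.2 227.1  33.9]
scene 0.33 [536.3  31.5  28. ]
t 30.525 pos [ 528.09 -176.01  140.64] rot [-3.1410e+00 -3.0000e-04  1.5278e+00] F [-0.2 -1.5 -0.9] w 0.4
after turn spin total 0.0 shift mm tool 379.1 63.7 40.6 units [7.582 1.274 0.813]
```

Call:
servo_tool --pt "0 0.5 0 0 0" --pt "0 0.9 0.16 0 0" --pt "0 0.9 0.16 0 0" --pt "0 0.9 0.16 0 0" --pt "0 0.9 0.16 0 0" --pt "0 0.9 0.16 0 0" --pt "0 0.9 0.16 0 0" --pt "0 0.9 0.16 0 0" --pt "0 0.834 0.158 0 0" --pt "0 0 0 0 0" --pt "0 0 0 0 0"

```text
time: 31.9
tool_pos: [608.3, 201.7, 140.5]
tcp_rot: [-3.141, 0.001, 1.528]
contact_force: [-0.1, -0.5, 0.1]
grip_width: 0.6
```

```bash
python3 - <<'E'
from h import *
to([609,202.5,35])
im=bot.capture("wrist");cv2.imwrite("pics/w15.png",im[:,:,::-1])
E
```

```text
t 31.9 pos [608.29 201.67 140.5 ] rot [-3.1407e+00  7.0000e-04  1.5277e+00] F [-0.1 -0.5  0.1] w 0.6
after turn spin total 0.0 shift mm tool 0.9 0.7 105.5 units [0.017 0.013 2.11 ]
```

View pics/w15.png

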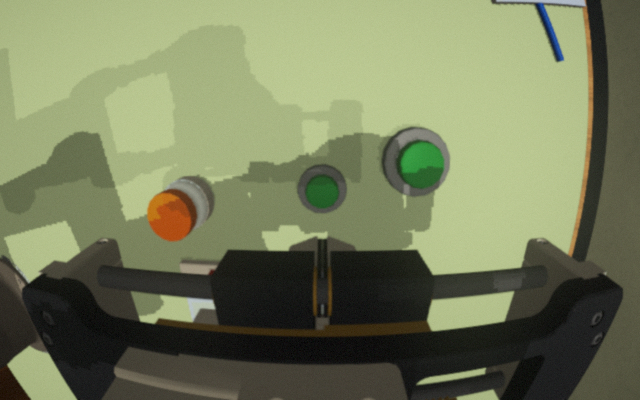

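```bash
python3 - <<'E'
from h import *
m=bot.camera_model("wrist"); print(wbp([[321.5,191]],20,m),wbp([[321.5,191]],26,m))
E
```

```text
[[607.66613023 205.4710867   20.        ]] [[607.75095499 207.06669126  26.        ]]
```

Call:
servo_tool --pt "0 0 0 0.7 0" --pt "0 0 0 0.7 0" --pt "0 0 0 0.4 0" --pt "0 0 0 0.1 0" --pt "0 0 0 0 0"

```text
time: 32.58
tool_pos: [609.2, 200.9, 46.4]
tcp_rot: [3.141, 0.0, 1.526]
contact_force: [1.2, 0.2, 0.0]
grip_width: 0.5
```

Call:
servo_tool --pt "0 0.06 0 0.2 0" --pt "0 0 0 0.15 0" --pt "0 0 0 0 0" --pt "0 0 0 0 0"

```text
time: 33.08
tool_pos: [609.1, 204.7, 28.5]
tcp_rot: [3.141, 0.0, 1.527]
contact_force: [-0.2, -0.3, -0.9]
grip_width: 0.2
```

Call:
servo_tool --pt "0 0 0 0.06 0" --pt "0 0 0 0.04 0" --pt "0 0 0 0 0"

```text
time: 33.45
tool_pos: [608.8, 204.5, 23.2]
tcp_rot: [-3.141, 0.0, 1.527]
contact_force: [0.2, -1.6, 0.3]
grip_width: 0.7
```

Call:
servo_tool --pt "0 0 0 0.03 0" --pt "0 0 0 0 0"

```text
time: 33.7
tool_pos: [609.1, 204.6, 22.0]
tcp_rot: [3.141, -0.0, 1.526]
contact_force: [0.0, -0.2, 1.3]
grip_width: 0.4
```

Call:
servo_tool --pt "0 0 0 0.03 0" --pt "0 0 0 0 0"

```text
time: 33.95
tool_pos: [609.1, 204.6, 20.5]
tcp_rot: [3.141, 0.0, 1.527]
contact_force: [0.2, -0.8, 2.5]
grip_width: 0.7
```

Call:
servo_tool --pt "0 0 0 0.03 0" --pt "0 0 0 0 0"

```text
time: 34.2
tool_pos: [609.2, 204.6, 19.0]
tcp_rot: [3.141, -0.0, 1.527]
contact_force: [-0.3, 1.1, 3.4]
grip_width: 0.4
```

Call:
servo_tool --pt "0 0 0 0.03 0" --pt "0 0 0 0 0"

```text
time: 34.45
tool_pos: [609.2, 204.6, 17.5]
tcp_rot: [3.141, -0.0, 1.526]
contact_force: [0.3, -0.8, 4.1]
grip_width: 0.3
```

Call:
servo_tool --pt "0 0 0 0.03 0" --pt "0 0 0 0 0"

```text
time: 34.7
tool_pos: [609.2, 204.6, 16.3]
tcp_rot: [3.141, 0.0, 1.526]
contact_force: [-1.2, -0.3, 7.0]
grip_width: 0.7
```

Call:
servo_tool --pt "0 0 0 0.01 0" --pt "0 0 0 0 0" --pt "0 0 0 0 0"

```text
time: 35.08
tool_pos: [609.2, 204.6, 16.2]
tcp_rot: [3.141, -0.0, 1.527]
contact_force: [-2.1, -0.2, 8.8]
grip_width: 0.5
```

Call:
servo_tool --pt "0 0 0 -0.1 0" --pt "0 0 0 -0.2 0" --pt "0 0 0 -0.6 0" --pt "0 0 0 -1 0" --pt "0 0 0 -1 0" --pt "0 -0.6 0 -0.4 0" --pt "0 -0.9 0 0 0" --pt "0 -0.9 0 0 0" --pt "0 -0.9 0 0 0" --pt "0 -0.9 0 0 0" --pt "0 -0.9 0 0 0" --pt "0 -0.9 0 0 0" --pt "0 -0.9 0 0 0" --pt "0 0 0 0 0" --pt "0 0 0 0 0"

```text
time: 36.95
tool_pos: [593.4, -139.5, 180.2]
tcp_rot: [-3.141, -0.001, 1.526]
contact_force: [0.9, 0.9, -0.6]
grip_width: 0.5
```

```bash
python3 q.py 16; python3 - <<'E'
from h import *
im=bot.capture("scene");cv2.imwrite("pics/s16.png",cv2.resize(im[100:260,220:480],None,fx=3,fy=3,interpolation=cv2.INTER_CUBIC)[:,:,::-1])
im=bot.capture("top");cv2.imwrite("pics/t16b.png",cv2.resize(im[120:280,150:430],None,fx=2.8,fy=2.8,interpolation=cv2.INTER_CUBIC)[:,:,::-1])
E
```

```text
TCP lane [62.9933792]
t 36.95 pos [ 593.39 -139.54  180.18] rot [-3.1407e+00 -7.0000e-04  1.5261e+00] F [ 0.9  0.9 -0.6] w 0.5
after turn spin total 0.0 shift mm tool 81.8 -62.9 163.2 units [ 1.636 -1.259  3.264]
```

View pics/s16.png

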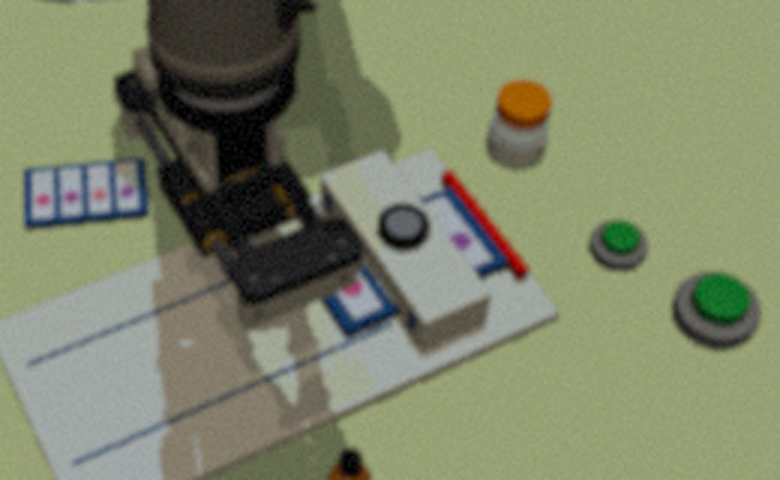

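View pics/t16b.png

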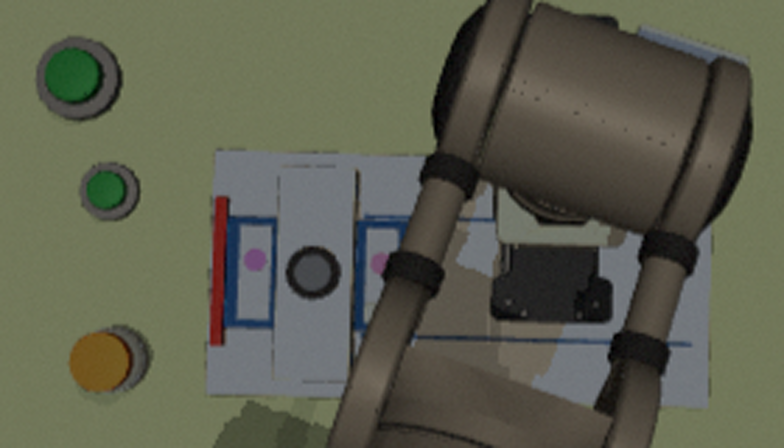

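The tray is still flush against the stop, the button has sprung back up, the jar and bottle haven't moved, and the arm is clear. Handing in.

```bash
python3 -c "
from plant import bot
print(bot.close_job())"
```

```text
the job is handed in; nothing more can be done
None
```

The tray is home against the red stop and the small green start button was pressed once and released. I handed the job in at about 37 s of the 72 s allowed, and no verdict was reported.

- **Centring:** I centred the tray in the lane with two-finger pushes from the side. The first push left it about 2 mm to +x. The nudge back overshot to about 3.5 mm to -x, because the finger faces stood further out than I had assumed. A third push brought it to within about 1 mm.
- **Push home:** I then pushed the trailing edge with two fingers under the bridge until the tray stalled against the stop. The wrist force reached about 11 N there, and the tray was never gripped or lifted.
- **Button:** I pressed it with shut fingers. First force showed at about z 22 mm and it bottomed out at about z 16 mm with 9 N, so roughly 6 mm of travel by arm position. I had no direct reading of the button joint.

**Last checks:** In the top and scene views the leading edge looked flush and square against the stop, and the button was back up. The jar and the amber bottle had not moved. The tip box was mostly hidden behind the arm in the last pictures, but the gripper never came near it. The top and wrist cameras differed by up to about 1 mm on lane centring, within the 5 mm clearance on each side.

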